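# Relieve and couple: push-type grease gun on a tilted bearing nipple

### The arm

A 7-joint arm with a two-finger parallel gripper is mounted at the origin on a cart in front of the work surface, level with it; the furniture and walls round the work are solid. World frame = base frame: x ahead of the robot, y to its left, z up, the work surface at z = 0. Lengths are in m, angles in rad, forces in N, time in s.
With the tool pointing down it reaches from about 0.425 to 0.875 m from the base axis. Payload 8.4 kg.
Tool frame: the origin (TCP) lies midway between the tips of the shut fingers; the grasp point (between the pads) lies 19 mm behind it; y points along the fingers, x is the direction in which the jaws open and shut, and the axes are right-handed (so a half turn about y gives the same grasp; the last joint's range is limited). The gripper opens to 87 mm and grips with 3 to 60 N. Pads are 19 mm wide; open, the fingers measure 117 mm over their backs; the gripper's body (75 mm by 190 mm) begins 51 mm behind the grasp point.
Start: joints at [-1.217, 0.333, 0.04, 1.465, -0.013, 1.343, -0.059], TCP at [0.284, 0.584, 0.193] pointing down, gripper open.
Joint ranges: [-2.58, 2.58], [-0.38, 2.09], [-1.3, 1.39], [0.25, 2.4], [-1.5, 4.64], [0.08, 2.09], [-2.65, 2.65]. Speed limits (rad/s): [2.22, 2.22, 2.79, 2.79, 3.14, 3.14, 3.14].

### API

Orientations are given as a rotation vector (axis times angle).
In Python, from workcell import manip gives the robot as it stands.
- The arm moves only by the tool arm_command, never from a script. Its argument "plan" is a list of rows, each a list of 7 numbers: the turn, a rotation vector about the tool's x, y, z in rad, then the shift along the tool's x, y, z in m, then the finger opening in m, from 0 to 0.087. In form: [[rx, ry, rz, tx, ty, tz, claw], ...]. A call has 1 to 8 rows; each row shifts and turns the pose as measured when the row begins, along the tool's axes as they then stand; what a row does not reach is not made up. A row lasts 1/8 s, in which the tool goes at most 62.5 mm and 10.7 degrees, less where a joint would pass 70% of its speed; a pose out of reach is approached as far as the arm can. A call with a gripper value outside its range is refused whole. The fingers move at their own pace and stop on an object; the grip force is fixed at half the most. Time passes only in rows, so rows that do not move let the fingers close. It gives the time, the measured TCP pose, the force and the opening at its end, in the units of the state.
- manip.observe(): the state, without advancing time (a new reading comes with each control period).
- manip.grab_frame(name): name is "side" or "top" or "wrist"; returns a dict with "frame" (400x640x3 uint8, red, green, blue), "mtx" (3x3 intrinsics, pixels), "R" (3x3) and "t" (3): a world point X has camera coordinates R X + t; the wrist camera has in their place "tool_from_camera" (4x4, takes a point from camera to tool coordinates, whose origin is the TCP and whose axes are the tool frame's). Camera axes: x right, y down, z forward; pixel columns grow to the right and rows downward; lengths in m; the calibration is good to about 2 mm. A picture is of the moment at which its call begins: read the wrist's pose just before it. There is no depth.
- manip.sign_off(): hands the job in, once; it reports no verdict.
Trained networks look in the newest picture that a camera, given by its name, has taken for a name from the list of things; names that differ only in an ending like _2 or _b are one class to them, and where a whole thing is asked for, a point or a joint stands for the part that bears it (a point fixed in the world has none). Each returns a list of dicts, best first, with "conf" (0 to 1); they miss things now and then, are a little off and sometimes report something else, mostly with a low value. They report only what shows in the picture. A call takes as long as a camera call. They do not tell look-alikes from the thing itself.
- manip.search_frame(name, camera): "location" ([x, y, z] in m, in world coordinates, good to about 4 mm: the middle of the surface that is visible of it).
The state is a dict: "t": time; "joints": joint angles; "dq": joint speeds; "joint_efforts": joint torques, N m; "ee_pos": TCP position; "tool_rot": TCP orientation; "ft_force": force on the tool from outside, world axes, zero at the start; "moment": the same for the moment, N m; "grip_width": opening from 0.0 (shut) to 1.0 (fully open).
Only numpy, scipy, OpenCV 4.12 (cv2) and the standard library are available. Lean on these libraries where they do the work, as an engineer would, in place of code of your own. Each camera call takes 0.05 s, during which the arm holds its last target.

### The job

Lift the small push-type grease gun out of its holder and, with its nose, press the relief button that lies in the round recess of the bearing block fully down. Then set the nose squarely onto the tilted grease nipple of the same block, press until it snaps over the nipple's head and the spring sleeve round the nipple is pushed down as far as it goes, and finish while still holding the gun pressed there: do not let go or ease off. Touch the button and the nipple only with the gun, and leave the other things on the desk where they are.

Things in the scene. Friction and masses are not known exactly. Their poses are not given: they have to be found in the camera images.
- gun_grip (a point): Centre of the round grip of the grease gun (loose, 0.2-0.3 kg, upright nose down in the holder at the start; wholly round); z runs along its axis from nose to rear end. Grip: aluminium, 28 mm diameter, 22.5 mm to either side of this point; a 4 mm black cap above. Below it a collar, 38 mm diameter, 5 mm thick, on which fingertips can rest to push; then the nose, its mouth 67.5 mm below this point.
- gun_mouth (a point): Centre of the open mouth of the gun's nose, on its axis; z points from nose to rear end. The nose is 22 mm in diameter and 40 mm long below the collar; the flat rim is 15 mm inside; the socket is 28 mm deep. Two small spring jaws inside, 8 mm from the mouth: the nipple's head forces them apart against about 6 N, from 11 mm before the mouth reaches the nipple's foot.
- holder: Fixed grey holder: a block 52 x 52 mm, 46 mm high, on a foot 84 x 84 x 6 mm, with a round upright hole of 26 mm diameter in its top in which the gun's nose stands; the gun's collar rests on the top. Origin at the centre of the underside, z up. Lift the gun 45 mm or more to clear it; wall cabinets overhang the desk 0.39 m up beyond about 0.70 m from the robot, so carry it low and near.
- bearing_block: Fixed grey pillow block on a foot 76 (x) x 164 (y) x 10 mm. Origin at the centre of its underside, z up. At y = -35 mm a round bearing housing, 60 mm in diameter, axis along y at 34 mm height, carries the tilted nipple. At y = +42 mm a square housing 46 x 46 mm, 44 mm high, has the recess of the relief button in its top.
- recess_mouth (a point): Centre of the mouth of the round vertical recess in the top of the square housing of the bearing block, 44 mm above the desk; 29 mm in diameter. The relief button fills the lower end of it.
- relief_top (a point): Centre of the top face of the relief button, a flat steel disc 20 mm in diameter, 8 mm below the recess mouth when not pressed; moves with it.
- relief (a joint): How far the relief button is pressed, straight down: 0 = up, 0.005 m = fully down (counts from 0.004). A spring brings it back: about 2.4 N to begin, 6.4 N fully down.
- nipple_base (a point): Foot of the grease nipple on the flat of its boss, on the nipple's axis. z points outward along the nipple, tilted 0.40 rad from the vertical toward the bearing block's -x. The nipple: stem 8 mm in diameter to 12 mm from this point, head 12 mm in diameter at 14 to 15.5 mm, tapering to 5 mm at its tip at 23 mm.
- nipple_tip (a point): Tip of the grease nipple, on its axis, 23 mm from the foot; the same axes as nipple_base.
- sleeve (a joint): How far the spring sleeve round the nipple's stem (dark disc, 24 mm diameter, its face 9 mm out from the nipple's foot at rest) is pushed in along the nipple's axis: 0 = out, 0.0085 m = fully (counts from 0.0067). The gun's rim pushes it; spring about 2.5 N to begin, 9.5 N fully in. The jaws snap in behind the head with it 4 to 5 mm in; let go, it rests about 5 mm in.
- screw_tin: Bystander: round white tin with a red-brown lid, 64 mm in diameter, 24 mm high, origin under its centre. Leave alone.
- tape_roll: Bystander: roll of white tape lying flat, 92 mm in diameter, 46 mm high, origin under its centre. Leave alone.
- eraser: Bystander: eraser in a blue sleeve, 34 x 44 x 12 mm, origin under its centre. Leave alone.
Not all that is in view belongs to the job. What is shaped like the part that bears gun_grip but blue or yellow is not meant.

How it is judged:
On the way, in this order (a step that is already met when the one before it is completed fails the run):
1. the relief button is pressed down with the gun's nose (value of joint relief above 0.004 m and contact force between gun and relief above 2 N), for 0.1 s.
2. the gun's nose has left the recess and the relief button is up again (value of joint relief below 0.001 m and distance between gun_mouth and recess_mouth above 0.03 m), for 0.1 s.
3. the nose is snapped over the nipple's head, its rim on the sleeve (z of gun_mouth in the frame of nipple_base below 0.0045 m and angle between the z axis of gun_mouth and the z axis of nipple_base, either way round below 0.12 rad and distance between gun_mouth and nipple_base below 0.0055 m), for 0.1 s.
At the end, for the whole second after the job is handed in: The gun's mouth is over the nipple, square to it within 0.10 rad, within 4.5 mm of the nipple's foot; the sleeve is held at least 6.7 mm of its 8.5 mm down by the gun (over 5 N), the gun is held by the fingers and at rest, and the relief button is up again (value of joint sleeve above 0.0067 m and z of gun_mouth in the frame of nipple_base below 0.0035 m and distance between gun_mouth and nipple_base below 0.0045 m and angle between the z axis of gun_mouth and the z axis of nipple_base, either way round below 0.1 rad and contact force between the fingers and gun above 2 N and contact force between gun and sleeve above 5 N and linear speed of gun below 0.02 m/s and value of joint relief below 0.001 m); the arm keeps its last pose, push and grip.
It fails at once if the robot itself touches the relief button (contact force between the arm and relief above 0.5 N).
It fails at once if the robot itself touches the nipple or its sleeve (contact force between the arm and nipple above 0.5 N).
It fails at once if a finger touches the relief button, the nipple or its sleeve (contact force between the fingers and relief above 0.5 N or contact force between the fingers and nipple above 0.5 N).
It fails at once if a bystander is moved (distance of any of screw_tin, tape_roll, eraser from where it was at the start of the episode above 0.02 m).
It also fails if it takes over 53 s, if anything falls off the work surface, if the arm or the gripper's body presses on something with over 40 N, if the wrist force passes 120 N, or if a joint passes its speed limit or range.

## Working session

There is one attempt and no reset: what is moved stays moved. The work goes in short steps, Python scripts to look and compute and a tool call to move; the robot and the scene stay as the last step left them, time stands still between calls to the robot, and variables do not carry over. Pictures are saved under pics/ and viewed, and the job is handed in when it is done.

Besides the shell and the picture viewer there is one more tool, called after ">>>" as name(argument=value, ...), one argument or row to a line, values as JSON. arm_command: Moves the arm, as the interface text tells. Its arguments: {"type":"object","properties":{"plan":{"type":"array","items":{"type":"array","items":{"type":"number"}}}},"required":["plan"]}

```bash
mkdir -p pics; ls; cat > h.py <<'E'
import numpy as np, cv2
from workcell import manip
from scipy.spatial.transform import Rotation as Rn
np.set_printoptions(precision=4,suppress=True)
def snap(cam,fn=None):
    s=manip.observe(); d=manip.grab_frame(cam)
    if cam=="wrist":
        T=np.array(d["tool_from_camera"]); W=np.eye(4); W[:3,:3]=Rn.from_rotvec(s["tool_rot"]).as_matrix(); W[:3,3]=s["ee_pos"]
        C=np.linalg.inv(W@T); d["R"]=C[:3,:3]; d["t"]=C[:3,3]
    if fn: cv2.imwrite("pics/"+fn,d["frame"][:,:,::-1])
    return d
def proj(d,X):
    c=np.array(d["R"])@np.asarray(X).T+np.array(d["t"])[:,None] if np.ndim(X)==2 else np.array(d["R"])@X+d["t"]
    p=np.array(d["mtx"])@c; return (p[:2]/p[2]).T
def ray(d,uv,z):
    R=np.array(d["R"]);t=np.array(d["t"]); c=-R.T@t
    v=R.T@np.linalg.inv(d["mtx"])@np.array([uv[0],uv[1],1.0]); return c+v*(z-c[2])/v[2]
E
python3 - <<'E'
from h import *
s=manip.observe(); print(s)
for c in("side","top","wrist"):
    d=snap(c,c+"0.png")
    print(c,-np.array(d["R"]).T@d["t"])
    for n in ["gun_grip","gun_mouth","holder","bearing_block","recess_mouth","relief_top","nipple_base","nipple_tip","sleeve","screw_tin","tape_roll","eraser"]:
        try: print(n,[(np.round(r["location"],4).tolist(),round(r["conf"],2)) for r in manip.search_frame(n,c)])
        except Exception as e: print(n,e)
print(manip.observe()["t"])
E
```

```text
pics
{'t': 0.0, 'joints': array([-1.2172,  0.3339,  0.0399,  1.4663, -0.0134,  1.3433, -0.0585]), 'dq': array([ 0.0009, -0.0008,  0.    ,  0.0017,  0.0006, -0.0013, -0.0004]), 'joint_efforts': array([  0.0003, -65.6362,   1.3355, -40.3809,  -0.0598,   0.0449,
         0.0001]), 'ee_pos': array([0.2841, 0.584 , 0.1919]), 'tool_rot': array([-1.391 , -0.8686,  0.8707]), 'ft_force': array([ 0.5224, -0.0083,  0.3488]), 'moment': array([-0.0182, -0.0281, -0.0071]), 'grip_width': 1.0013097746947681}
side [0.6803 0.476  0.8331]
gun_grip [([0.4868, 0.322, 0.0806], 0.83), ([0.4094, 0.1711, 0.0709], 0.78), ([0.6956, 0.0221, 0.0322], 0.71), ([0.5906, 0.1743, 0.0826], 0.65), ([0.3955, 0.1077, 0.0754], 0.61), ([0.4801, 0.165, 0.0745], 0.53)]
gun_mouth [([0.3936, 0.1034, 0.0686], 0.83), ([0.4839, 0.3169, 0.0853], 0.77), ([0.5924, 0.1759, 0.0879], 0.71), ([0.4098, 0.1724, 0.0722], 0.64), ([0.4779, 0.1614, 0.069], 0.63)]
holder [([0.5365, -0.2037, 0.0748], 0.75), ([0.5968, 0.1855, 0.0083], 0.74)]
bearing_block [([0.5618, -0.1635, 0.0278], 0.78)]
recess_mouth [([0.5606, -0.1639, 0.0246], 0.85)]
relief
[... 479 characters left out ...]
42)]
gun_mouth [([0.3986, 0.156, 0.0971], 0.74), ([0.3896, 0.0947, 0.0893], 0.53), ([0.4744, 0.3128, 0.0804], 0.5), ([0.4727, 0.1528, 0.0929], 0.45)]
holder [([0.5843, 0.1657, 0.0068], 0.74)]
bearing_block [([0.5585, -0.1749, 0.0236], 0.64)]
recess_mouth [([0.5568, -0.1789, 0.021], 0.91)]
relief_top []
nipple_base [([0.5391, -0.2069, 0.0754], 0.44)]
nipple_tip []
sleeve [([0.5328, -0.2015, 0.0803], 0.6), ([0.5838, 0.1638, 0.0048], 0.38)]
screw_tin []
tape_roll [([0.702, -0.0047, 0.0435], 0.73)]
eraser []
wrist [0.2151 0.6186 0.3845]
gun_grip []
gun_mouth []
holder []
bearing_block []
recess_mouth []
relief_top []
nipple_base []
nipple_tip []
sleeve []
screw_tin []
tape_roll []
eraser []
1.95
```

View pics/side0.png

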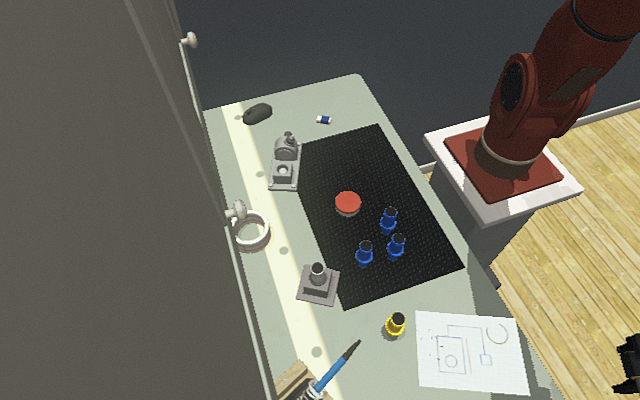

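View pics/top0.png

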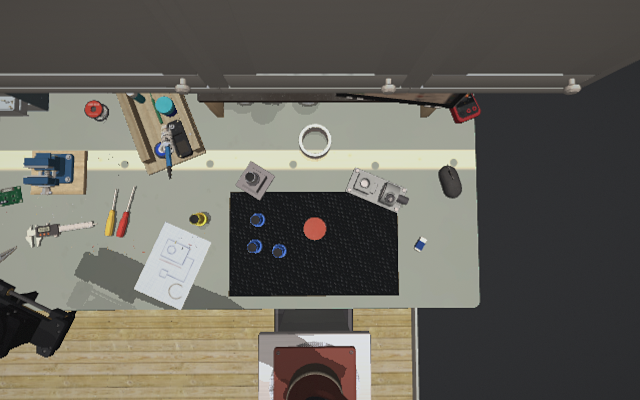

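```bash
python3 - <<'E'
import cv2
s=cv2.imread("pics/side0.png");t=cv2.imread("pics/top0.png")
def c(im,x,y,w,h,k,f): cv2.imwrite("pics/"+f,cv2.resize(im[y:y+h,x:x+w],None,fx=k,fy=k,interpolation=cv2.INTER_CUBIC))
c(t,340,155,80,60,10,"tb.png"); c(t,220,150,80,60,10,"th.png"); c(s,255,120,80,80,7.5,"sb.png"); c(s,285,250,80,60,10,"sh.png")
E
```

```text
(no output)
```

View pics/tb.png

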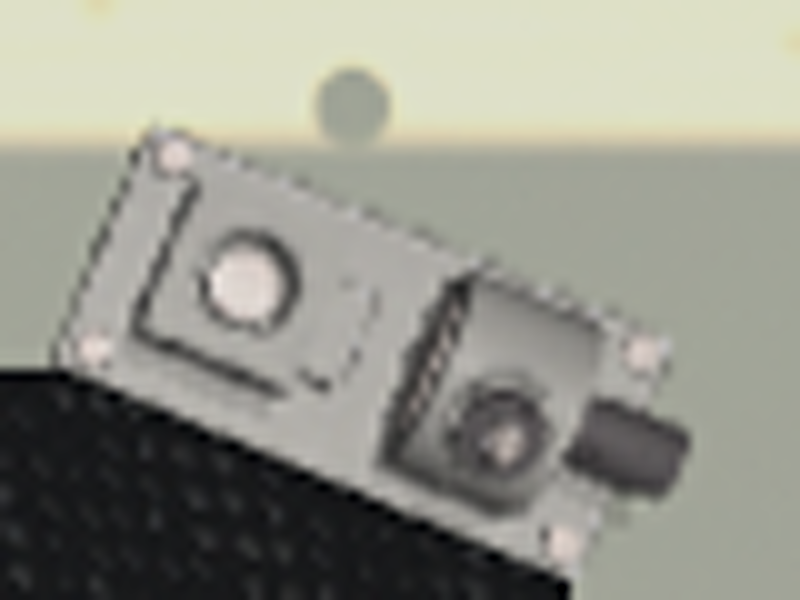

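View pics/th.png

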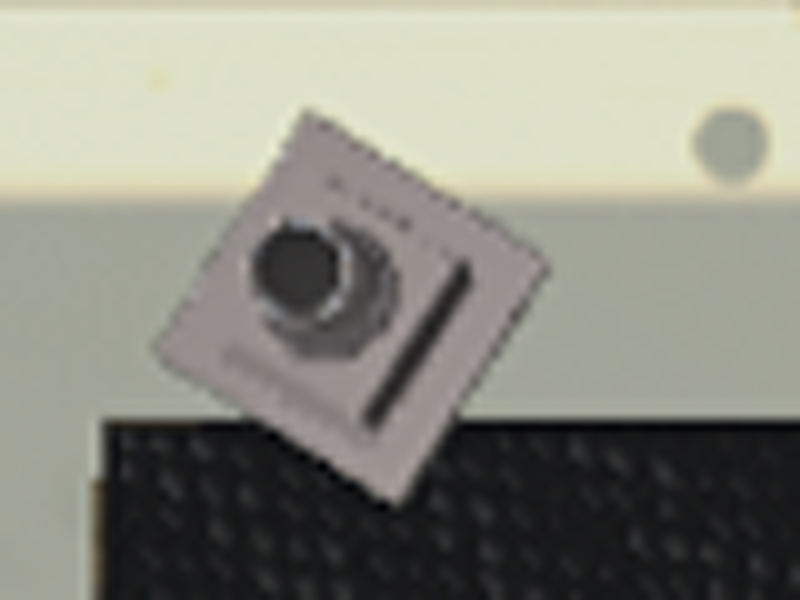

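View pics/sb.png

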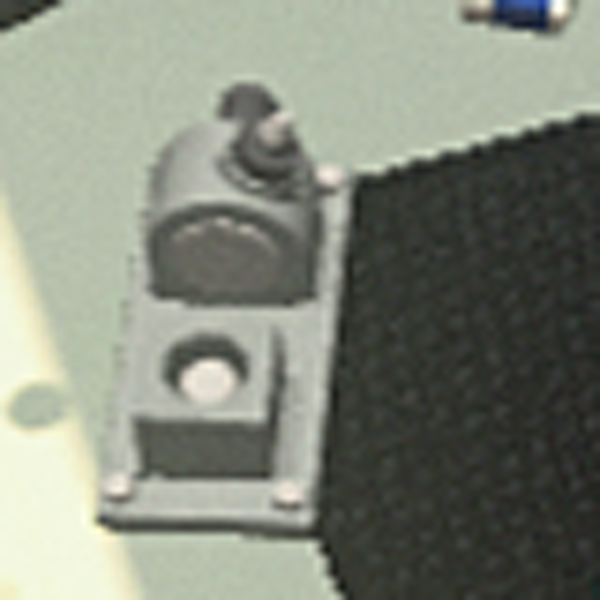

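View pics/sh.png

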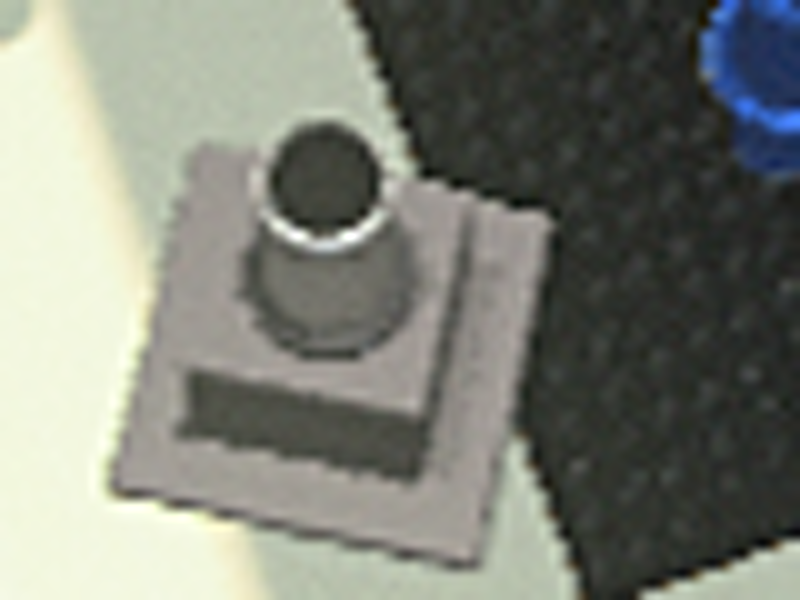

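```bash
cat > fit.py <<'E'
from h import *
from scipy.optimize import least_squares
def tri(ds,uvs):
    f=lambda X:np.concatenate([proj(d,X)-uv for d,uv in zip(ds,uvs)])
    r=least_squares(f,[.55,0,.05]); return r.x,r.fun
E
python3 - <<'E'
from fit import *
s=manip.observe(); print(Rn.from_rotvec(s["tool_rot"]).as_matrix())
T=snap("top");S=snap("side")
t=lambda x,y,x0,y0,k:np.array([x0+(x+.5)/k-.5,y0+(y+.5)/k-.5])
print("cap",tri([T,S],[t(298,266,220,150,10),t(325,180,285,250,10)]))
print("collar-ish top cam holder corners", [ray(T,t(a,b,220,150,10),.006) for a,b in[(308,108),(550,268),(400,508),(155,347)]])
print("hole/relief", tri([T,S],[t(248,280,340,155,10),t(206,368,255,120,7.5)]))
print("tip", tri([T,S],[t(500,440,340,155,10),t(272,128,255,120,7.5)]))
print("screws",[tri([T,S],[t(*a,340,155,10),t(*b,255,120,7.5)])[0] for a,b in[((175,153),(290,490)),((93,347),(290,490)),((565,540),(328,178))]])
print("screwsT",[ray(T,t(*a,340,155,10),.012) for a in[(175,153),(93,347),(565,540),(645,352)]])
print("screwsS",[ray(S,t(*a,255,120,7.5),.012) for a in[(118,488),(290,490),(328,178)]])
print("cornT",[ray(T,t(*a,340,155,10),.010) for a in[(150,128),(60,362),(570,575),(668,345)]])
E
```

```text
[[ 0.4375 -0.     -0.8992]
 [ 0.8992 -0.      0.4375]
 [-0.     -1.     -0.    ]]
cap (array([0.5873, 0.1706, 0.098 ]), array([ 0.2256, -0.5401,  0.4492,  0.0301]))
collar-ish top cam holder corners [array([0.6429, 0.1843, 0.006 ]), array([0.596, 0.114, 0.006]), array([0.5265, 0.157 , 0.006 ]), array([0.5733, 0.228 , 0.006 ])]
hole/relief (array([ 0.5748, -0.1416,  0.0425]), array([ 0.1568, -0.429 ,  0.4189,  0.036 ]))
tip (array([ 0.5281, -0.2034,  0.0824]), array([ 0.2554, -0.6838,  0.7033,  0.0584]))
screws [array([ 0.5833, -0.1132,  0.0157]), array([ 0.5587, -0.1009,  0.0161]), array([ 0.5023, -0.2367,  0.0116])]
screwsT [array([ 0.6136, -0.1249,  0.012 ]), array([ 0.5574, -0.1007,  0.012 ]), array([ 0.5013, -0.2362,  0.012 ]), array([ 0.5555, -0.2603,  0.012 ])]
screwsS [array([ 0.6155, -0.1258,  0.012 ]), array([ 0.5595, -0.1045,  0.012 ]), array([ 0.5033, -0.2368,  0.012 ])]
cornT [array([ 0.6212, -0.118 ,  0.01  ]), array([ 0.5532, -0.0913,  0.01  ]), array([ 0.4912, -0.2379,  0.01  ]), array([ 0.5577, -0.2675,  0.01  ])]
```

```bash
cat >> h.py <<'E'
def toolR(az,tilt=0.0):
    # tool x (jaw) along azimuth az, tool y down, tool leaned back by tilt (outward axis tilts toward -az dir)
    a=np.array([np.cos(az),np.sin(az),0]); z=np.array([0,0,1.])
    out=-a*np.sin(tilt)+z*np.cos(tilt); y=-out; x=a*np.cos(tilt)+z*np.sin(tilt)
    return np.stack([x,y,np.cross(x,y)],1)
def plan(p1,R1,claw,n=None,step=.05,dang=.16):
    s=manip.observe(); p=np.array(s["ee_pos"]); R=Rn.from_rotvec(s["tool_rot"]); p1=np.array(p1)
    D=R.inv()*Rn.from_matrix(R1); w=D.as_rotvec(); d=p1-p
    if n is None: n=int(max(np.ceil(np.linalg.norm(d)/step),np.ceil(np.linalg.norm(w)/dang),1))
    print("from",p,"d",d,"w",w,"n",n,"F",s["ft_force"],"t",s["t"])
    for i in range(n):
        print("["+",".join("%.4f"%v for v in np.r_[w/n,R.inv().apply(d/n),claw])+"],")
        R=R*Rn.from_rotvec(w/n)
E
python3 -c "
from h import *
plan([.586,.171,.19],toolR(np.radians(16.3)),.087)"
```

```text
from [0.2844 0.5844 0.1927] d [ 0.3016 -0.4134 -0.0027] w [ 0.0001  0.8335 -0.0001] n 11 F [-0.0727  1.0257 -0.4469] t 2.05
[0.0000,0.0758,-0.0000,-0.0218,0.0003,-0.0411,0.0870],
[0.0000,0.0758,-0.0000,-0.0186,0.0002,-0.0426,0.0870],
[0.0000,0.0758,-0.0000,-0.0153,0.0002,-0.0439,0.0870],
[0.0000,0.0758,-0.0000,-0.0120,0.0002,-0.0450,0.0870],
[0.0000,0.0758,-0.0000,-0.0085,0.0002,-0.0457,0.0870],
[0.0000,0.0758,-0.0000,-0.0051,0.0002,-0.0463,0.0870],
[0.0000,0.0758,-0.0000,-0.0015,0.0002,-0.0465,0.0870],
[0.0000,0.0758,-0.0000,0.0020,0.0002,-0.0465,0.0870],
[0.0000,0.0758,-0.0000,0.0055,0.0002,-0.0462,0.0870],
[0.0000,0.0758,-0.0000,0.0090,0.0002,-0.0457,0.0870],
[0.0000,0.0758,-0.0000,0.0124,0.0002,-0.0448,0.0870],
```

>>> arm_command(
  plan=[
    [0,0.076,0,-0.022,0,-0.041,0.087],
    [0,0.076,0,-0.019,0,-0.043,0.087],
    [0,0.076,0,-0.015,0,-0.044,0.087],
    [0,0.076,0,-0.012,0,-0.045,0.087],
    [0,0.076,0,-0.0085,0,-0.046,0.087],
    [0,0.076,0,-0.005,0,-0.046,0.087],
    [0,0.076,0,-0.0015,0,-0.0465,0.087],
    [0,0.076,0,0.002,0,-0.0465,0.087],
  ],
)

```text
t: 3.05
ee_pos: [0.5054, 0.277, 0.1925]
tool_rot: [-1.532, -0.391, 0.391]
ft_force: [0.6, 0.6, 0.2]
grip_width: 0.999
```

```bash
python3 -c "
from h import *
plan([.586,.171,.19],toolR(np.radians(16.3)),.087)"
```

```text
from [0.5054 0.277  0.1925] d [ 0.0806 -0.106  -0.0025] w [-0.0028  0.2145  0.001 ] n 3 F [0.5549 0.5723 0.1565] t 3.05
[-0.0009,0.0715,0.0003,0.0067,0.0007,-0.0439,0.0870],
[-0.0009,0.0715,0.0003,0.0098,0.0008,-0.0433,0.0870],
[-0.0009,0.0715,0.0003,0.0129,0.0008,-0.0425,0.0870],
```

>>> arm_command(
  plan=[
    [-0.001,0.0715,0,0.0067,0.0007,-0.044,0.087],
    [-0.001,0.0715,0,0.01,0.0007,-0.043,0.087],
    [-0.001,0.0715,0,0.013,0.0007,-0.0425,0.087],
    [0,0,0,0,0,0,0.087],
  ],
)

```text
t: 3.55
ee_pos: [0.5904, 0.1628, 0.1911]
tool_rot: [-1.561, -0.215, 0.21]
ft_force: [0.3, 1.2, 0.6]
grip_width: 1.003
```

```bash
python3 -c "
from h import *
d=snap('wrist','w1.png'); s=manip.observe(); print(s['ee_pos'],Rn.from_rotvec(s['tool_rot']).as_matrix())
print([ (n,[(x['location'],x['conf']) for x in manip.search_frame(n,'wrist')]) for n in('gun_grip','holder')])
for z in(.106,.100): print(z,proj(d,np.array([.586,.171,z])))
"
```

```text
[0.5893 0.1652 0.191 ] [[ 0.9628  0.0027 -0.2703]
 [ 0.2703  0.0006  0.9628]
 [ 0.0028 -1.     -0.0001]]
[('gun_grip', [([0.4822, 0.1616, 0.0894], 0.96), ([0.5859, 0.1762, 0.097], 0.86), ([0.4096, 0.167, 0.0747], 0.85), ([0.482, 0.3068, 0.0453], 0.78), ([0.3929, 0.1026, 0.0752], 0.69)]), ('holder', [([0.5842, 0.1824, 0.007], 0.81)])]
0.106 [319.7422 188.1644]
0.1 [319.7763 186.5835]
```

View pics/w1.png

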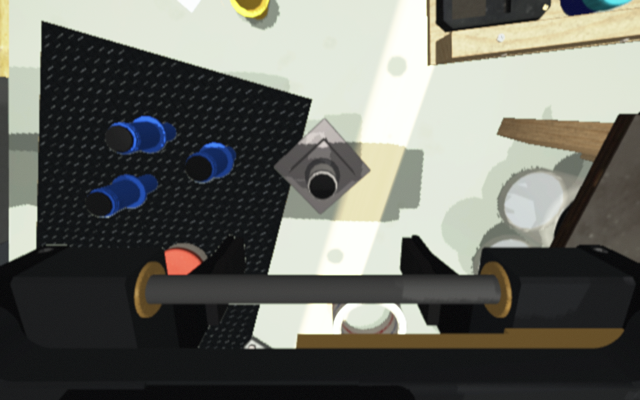

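```bash
python3 -c "
import cv2
s=cv2.imread('pics/w1.png');cv2.imwrite('pics/w1c.png',cv2.resize(s[110:220,265:385],None,fx=6,fy=5.4545,interpolation=cv2.INTER_CUBIC)[:600])"
```

```text
(no output)
```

View pics/w1c.png

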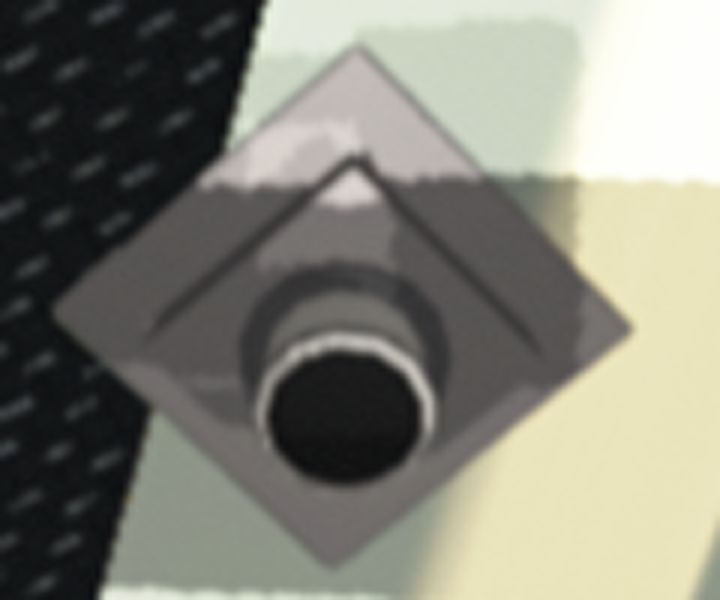

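```bash
python3 -c "
from h import *
d=snap('wrist'); print(d['mtx'])
for z in(.106,.100): print(z,ray(d,(322,186.2),z))
print('holder',[ray(d,(265+a/6-.4,110+b/5.4545-.4),.006) for a,b in[(358,42),(632,328),(332,570),(52,312)]])
plan([.5875,.1715,.095],toolR(np.radians(16.3)),.087)
"
```

```text
[[317.3483   0.     322.5285]
 [  0.     317.3483 201.9947]
 [  0.       0.       1.    ]]
0.106 [0.585  0.1789 0.106 ]
0.1 [0.5854 0.1775 0.1   ]
holder [array([0.5719, 0.2347, 0.006 ]), array([0.6415, 0.1913, 0.006 ]), array([0.5989, 0.1208, 0.006 ]), array([0.5289, 0.1629, 0.006 ])]
from [0.5879 0.1687 0.191 ] d [-0.0004  0.0028 -0.096 ] w [-0.0013 -0.005   0.0024] n 2 F [-0.0331 -0.7208  0.062 ] t 3.75
[-0.0006,-0.0025,0.0012,0.0001,0.0480,0.0013,0.0870],
[-0.0006,-0.0025,0.0012,0.0002,0.0480,0.0014,0.0870],
```

```bash
python3 -c "
from h import *
d=snap('wrist','w2.png');print(manip.observe()['ee_pos'])
g=cv2.cvtColor(d['frame'],cv2.COLOR_RGB2GRAY)[150:215,290:355]
m=(g<45).astype(np.uint8);n,l,st,c=cv2.connectedComponentsWithStats(m)
i=max(range(1,n),key=lambda k:st[k,4]);print(st[i],c[i])
uv=c[i]+[290,150]
for z in(.106,.100): print(z,ray(d,uv,z))
cv2.imwrite('pics/w2c.png',cv2.resize(d['frame'][110:220,265:385,::-1],None,fx=5,fy=5,interpolation=cv2.INTER_CUBIC))
"
```

```text
[0.5878 0.1688 0.191 ]
[ 21  33  25  23 458] [33.0633 44.0197]
0.106 [0.5877 0.1727 0.106 ]
0.1 [0.5881 0.1712 0.1   ]
```

View pics/w2c.png

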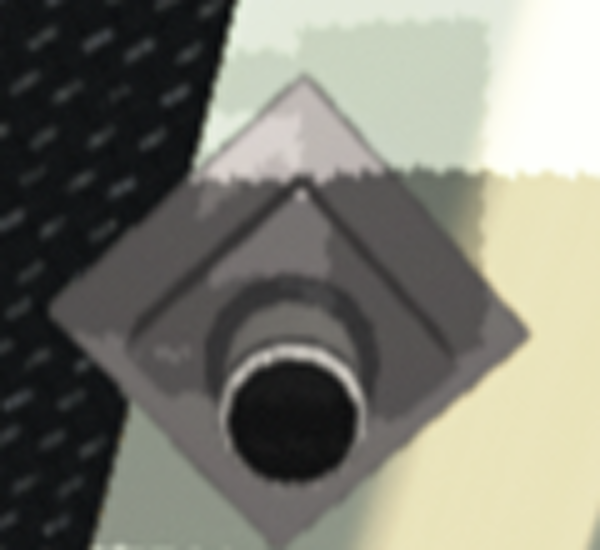

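```bash
python3 -c "
from h import *
plan([.5878,.172,.068],toolR(np.radians(16.3)),.087,n=4)
"
```

```text
from [0.5878 0.1688 0.191 ] d [-0.      0.0032 -0.123 ] w [-0.0013 -0.0048  0.0025] n 4 F [ 0.4227 -0.7262  0.2773] t 3.8
[-0.0003,-0.0012,0.0006,0.0001,0.0308,0.0007,0.0870],
[-0.0003,-0.0012,0.0006,0.0002,0.0308,0.0007,0.0870],
[-0.0003,-0.0012,0.0006,0.0002,0.0308,0.0007,0.0870],
[-0.0003,-0.0012,0.0006,0.0002,0.0308,0.0008,0.0870],
```

>>> arm_command(
  plan=[
    [0,-0.001,0.0006,0,0.031,0.0008,0.087],
    [0,-0.001,0.0006,0,0.031,0.0008,0.087],
    [0,-0.001,0.0006,0,0.031,0.0008,0.087],
    [0,-0.001,0.0006,0,0.03,0.0008,0.087],
    [0,0,0,0,0,0,0.036],
    [0,0,0,0,0,0,0.036],
    [0,0,0,0,0,0,0.036],
  ],
)

```text
t: 4.68
ee_pos: [0.5857, 0.1815, 0.0687]
tool_rot: [-1.552, -0.237, 0.23]
ft_force: [0.1, -0.3, 0.1]
grip_width: 0.742
```

```bash
python3 -c "
from h import *
d=snap('wrist','w3.png')
plan([.5878,.172,.060],toolR(np.radians(16.3)),.036,n=4)
"
```

```text
from [0.5859 0.1815 0.0689] d [ 0.0019 -0.0095 -0.0089] w [-0.0053  0.013   0.0058] n 4 F [1.0895 0.0237 1.0374] t 4.725
[-0.0013,0.0032,0.0015,-0.0003,0.0022,-0.0024,0.0360],
[-0.0013,0.0032,0.0015,-0.0003,0.0022,-0.0024,0.0360],
[-0.0013,0.0032,0.0015,-0.0002,0.0022,-0.0024,0.0360],
[-0.0013,0.0032,0.0015,-0.0002,0.0022,-0.0024,0.0360],
```

View pics/w3.png

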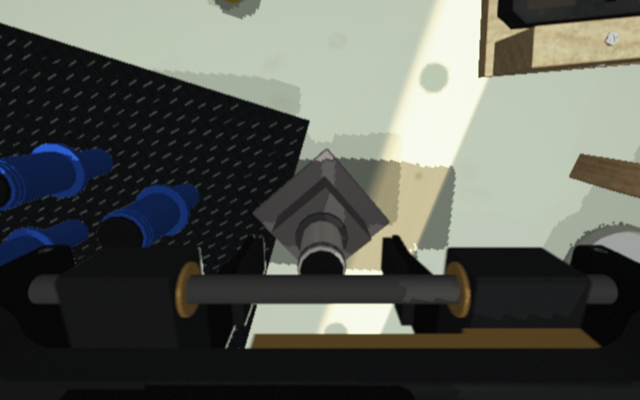

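```bash
python3 -c "
from h import *
d=snap('wrist','w4.png');s=manip.observe();p=s['ee_pos'];R=Rn.from_rotvec(s['tool_rot']).as_matrix();print(p)
for k in(0,-.019,-.032):print(k,proj(d,p+R[:,1]*k))
for z in(.0,.05,.1): print(proj(d,np.array([.5878,.172,z])))
f=d['frame'][:,:,::-1].copy()
cv2.imwrite('pics/w4c.png',cv2.resize(f[140:290,240:400],None,fx=4,fy=4,interpolation=cv2.INTER_CUBIC))
"
```

```text
[0.5859 0.1813 0.0687]
0 [322.0393 233.5853]
-0.019 [321.9976 245.6965]
-0.032 [321.9641 255.4345]
[320.6536 214.2462]
[320.6678 236.2187]
[320.6896 270.0166]
```

View pics/w4c.png

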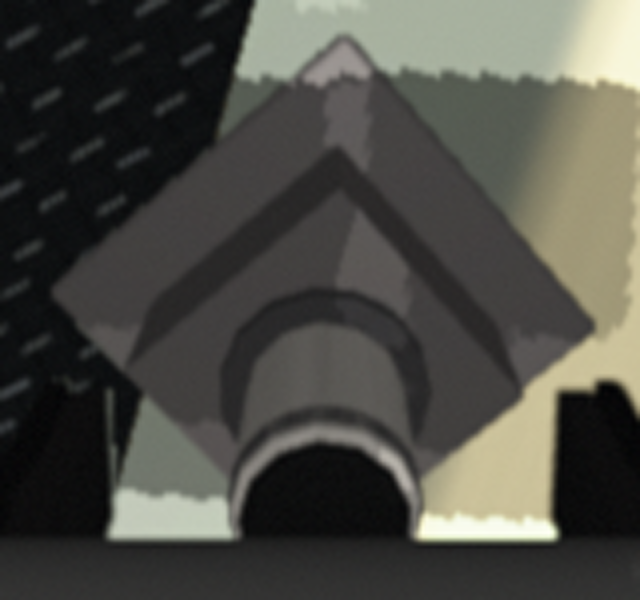

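```bash
python3 -c "
from h import *
d=snap('wrist');s=manip.observe();R=Rn.from_rotvec(s['tool_rot']).as_matrix();print(s['ee_pos'])
for z in (.1,.106):print(z, ray(d,(321.2,250),z)-.013*R[:,2])
print('collar top arc',[(z,ray(d,(321.2,140+292/4),z)-.019*R[:,2]) for z in(.051,.057)])
for z in(.051,.057):
  a,b=ray(d,(240+222/4,230),z),ray(d,(240+430/4,230),z);print(z,'collar diam',np.linalg.norm(a-b))
for z in(.096,.102):
  a,b=ray(d,(240+230/4,270),z),ray(d,(240+420/4,270),z);print(z,'grip diam',np.linalg.norm(a-b))
"
```

```text
[0.5857 0.1811 0.0684]
0.1 [0.5883 0.1713 0.0999]
0.106 [0.5874 0.1739 0.1059]
collar top arc [(0.051, array([0.5885, 0.1708, 0.0509])), (0.057, array([0.5879, 0.1727, 0.0569]))]
0.051 collar diam 0.036711542798153286
0.057 collar diam 0.03566176329496811
0.096 grip diam 0.027361435279679665
0.102 grip diam 0.02636541342685107
```

```bash
python3 -c "
from h import *
plan([.5882,.1713,.066],toolR(np.radians(16.3)),.05,n=2)
"
```

```text
from [0.5857 0.1811 0.0684] d [ 0.0025 -0.0098 -0.0024] w [-0.0051  0.0126  0.0052] n 2 F [-0.1275 -1.0405 -0.5598] t 4.825
[-0.0026,0.0063,0.0026,-0.0003,0.0012,-0.0051,0.0500],
[-0.0026,0.0063,0.0026,-0.0002,0.0012,-0.0051,0.0500],
```

>>> arm_command(
  plan=[
    [-0.0025,0.006,0.0025,0,0.001,-0.005,0.05],
    [-0.0025,0.006,0.0025,0,0.001,-0.005,0.05],
    [0,0,0,0,0,0,0.05],
    [0,0,0,0,0,0,0.05],
  ],
)

```text
t: 5.32
ee_pos: [0.5894, 0.1703, 0.0669]
tool_rot: [-1.559, -0.223, 0.222]
ft_force: [0.5, 0.8, 0.7]
grip_width: 0.574
```

```bash
python3 -c "
from h import *
plan([.5882,.1713,.060],toolR(np.radians(16.3)),.036,n=2)
"
```

```text
from [0.5894 0.1703 0.0669] d [-0.0012  0.001  -0.0069] w [ 0.0003 -0.0014  0.0009] n 2 F [0.4646 0.7546 0.7404] t 5.325
[0.0001,-0.0007,0.0004,-0.0005,0.0035,0.0006,0.0360],
[0.0001,-0.0007,0.0004,-0.0004,0.0035,0.0006,0.0360],
```

>>> arm_command(
  plan=[
    [0,0,0,-0.0005,0.0035,0.0006,0.033],
    [0,0,0,-0.0005,0.0035,0.0006,0.033],
    [0,0,0,0,0.002,0,0.033],
    [0,0,0,0,0.001,0,0.033],
  ],
)

```text
t: 5.82
ee_pos: [0.5876, 0.1716, 0.0559]
tool_rot: [-1.559, -0.223, 0.223]
ft_force: [0.3, -0.1, -0.1]
grip_width: 0.387
```

>>> arm_command(
  plan=[
    [0,0,0,0,0.0015,0,0.033],
    [0,0,0,0,0.0015,0,0.033],
  ],
)

```text
t: 6.08
ee_pos: [0.5877, 0.1717, 0.0528]
tool_rot: [-1.559, -0.223, 0.222]
ft_force: [-0.6, 0.6, -0.3]
grip_width: 0.382
```

>>> arm_command(
  plan=[
    [0,0,0,0,0.0015,0,0.033],
    [0,0,0,0,0.0015,0,0.033],
  ],
)

```text
t: 6.32
ee_pos: [0.5878, 0.1717, 0.0497]
tool_rot: [-1.559, -0.223, 0.222]
ft_force: [0.8, -0.1, 0.3]
grip_width: 0.379
```

>>> arm_command(
  plan=[
    [0,0,0,0,0.0015,0,0.033],
    [0,0,0,0,0.001,0,0.033],
  ],
)

```text
t: 6.58
ee_pos: [0.5878, 0.1717, 0.0469]
tool_rot: [-1.559, -0.223, 0.222]
ft_force: [-0.5, 0.1, 0.1]
grip_width: 0.383
```

```bash
python3 -c "
from h import *
d=snap('wrist','w5.png');s=manip.observe();print(s['ee_pos'],s['ft_force'])
e=snap('side','s5.png');
f=e['frame'][:,:,::-1]
cv2.imwrite('pics/s5c.png',cv2.resize(f[220:330,260:400],None,fx=5,fy=5,interpolation=cv2.INTER_CUBIC))
"
```

```text
[0.5877 0.1716 0.0468] [-0.0899 -0.7043  0.3127]
```

View pics/w5.png

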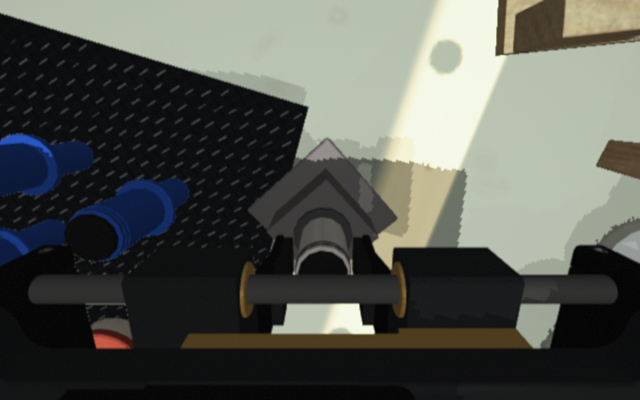

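View pics/s5c.png

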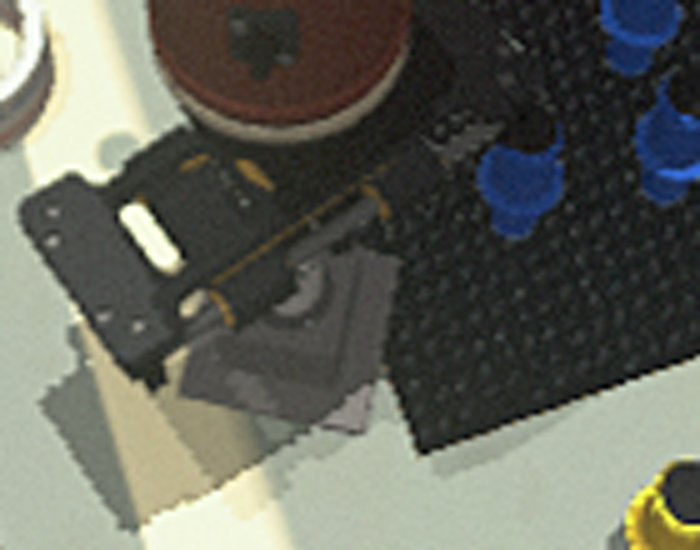

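>>> arm_command(
  plan=[
    [0,0,0,0,0.001,0,0.033],
    [0,0,0,0,0.001,0,0.033],
  ],
)

```text
t: 6.92
ee_pos: [0.5878, 0.1717, 0.0449]
tool_rot: [-1.559, -0.223, 0.222]
ft_force: [-0.1, 0.4, -1.3]
grip_width: 0.381
```

```bash
python3 -c "
from h import *
d=snap('wrist','w6.png');s=manip.observe();print(s['ee_pos'],s['ft_force'])
f=d['frame'][:,:,::-1]
p=s['ee_pos'];R=Rn.from_rotvec(s['tool_rot']).as_matrix()
for k in(0,-.019):
  for q in(-.0166,.0166):print(k,q,proj(d,p+R[:,1]*k+R[:,0]*q))
cv2.imwrite('pics/w6c.png',cv2.resize(f[130:280,230:410],None,fx=4.4,fy=4,interpolation=cv2.INTER_CUBIC))
"
```

```text
[0.5877 0.1716 0.0448] [ 0.2329 -0.0763  0.3012]
0 -0.0166 [296.4724 233.4209]
0 0.0166 [347.629  233.3776]
-0.019 -0.0166 [293.949 245.521]
-0.019 0.0166 [350.0735 245.4736]
```

View pics/w6c.png

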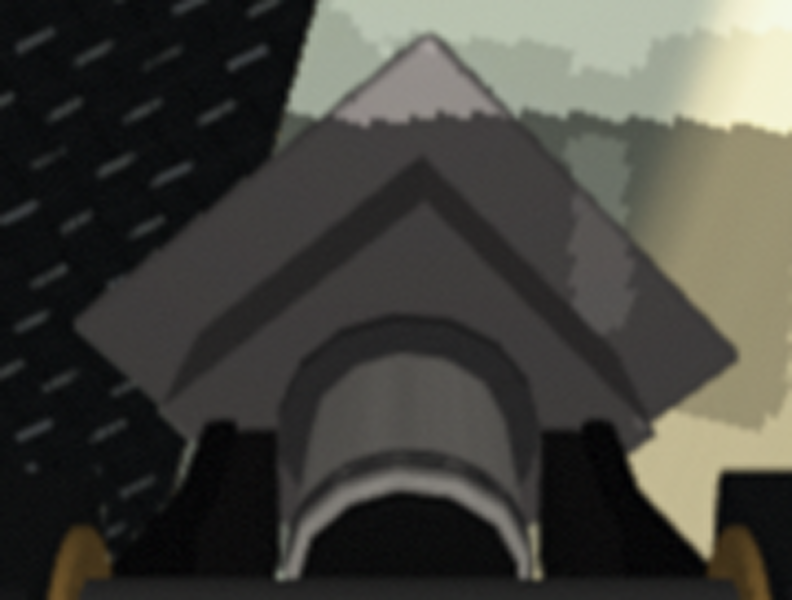

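>>> arm_command(
  plan=[
    [0,0,0,0,-0.006,0,0.035],
    [0,0,0,0,-0.006,0,0.03],
    [0,0,0,0,0,0,0.0295],
    [0,0,0,0,0.0015,0,0.0295],
    [0,0,0,0,0.0015,0,0.0295],
  ],
)

```text
t: 7.6
ee_pos: [0.5881, 0.1718, 0.055]
tool_rot: [-1.559, -0.224, 0.222]
ft_force: [0.2, 0.5, 0.1]
grip_width: 0.341
```

>>> arm_command(
  plan=[
    [0,0,0,0,0.0015,0,0.0295],
    [0,0,0,0,0.001,0,0.0295],
  ],
)

```text
t: 7.85
ee_pos: [0.5878, 0.1717, 0.0519]
tool_rot: [-1.559, -0.223, 0.222]
ft_force: [0.0, 1.2, 1.0]
grip_width: 0.341
```

>>> arm_command(
  plan=[
    [0,0,0,0,0.001,0,0.0295],
    [0,0,0,0,0.001,0,0.0295],
  ],
)

```text
t: 8.1
ee_pos: [0.5878, 0.1716, 0.0496]
tool_rot: [-1.559, -0.223, 0.222]
ft_force: [-0.1, 0.3, -0.2]
grip_width: 0.342
```

>>> arm_command(
  plan=[
    [0,0,0,0,0.001,0,0.0295],
    [0,0,0,0,0.001,0,0.0295],
  ],
)

```text
t: 8.35
ee_pos: [0.5877, 0.1716, 0.0475]
tool_rot: [-1.559, -0.223, 0.222]
ft_force: [0.8, -0.4, -0.3]
grip_width: 0.343
```

>>> arm_command(
  plan=[
    [0,0,0,0,0.001,0,0.0295],
  ],
)

```text
t: 8.48
ee_pos: [0.5878, 0.1717, 0.0464]
tool_rot: [-1.559, -0.223, 0.222]
ft_force: [0.0, 0.2, 0.2]
grip_width: 0.338
```

>>> arm_command(
  plan=[
    [0,0,0,0,-0.006,0,0.0295],
    [0,0,0,0,0,0,0.0],
    [0,0,0,0,0,0,0.0],
    [0,0,0,0,0,0,0.0],
  ],
)

```text
t: 8.98
ee_pos: [0.5879, 0.1716, 0.0534]
tool_rot: [-1.559, -0.223, 0.222]
ft_force: [-1.0, -0.1, -1.2]
grip_width: 0.311
```

```bash
python3 -c "
from h import *
d=snap('wrist','w7.png');s=manip.observe();print(s['ee_pos'],s['ft_force'],s['grip_width'])
f=d['frame'][:,:,::-1]
cv2.imwrite('pics/w7c.png',cv2.resize(f[130:280,230:410],None,fx=4.4,fy=4,interpolation=cv2.INTER_CUBIC))
"
```

```text
[0.5879 0.1717 0.0534] [ 0.5377  0.5018 -0.8236] 0.305307277231666
```

View pics/w7c.png

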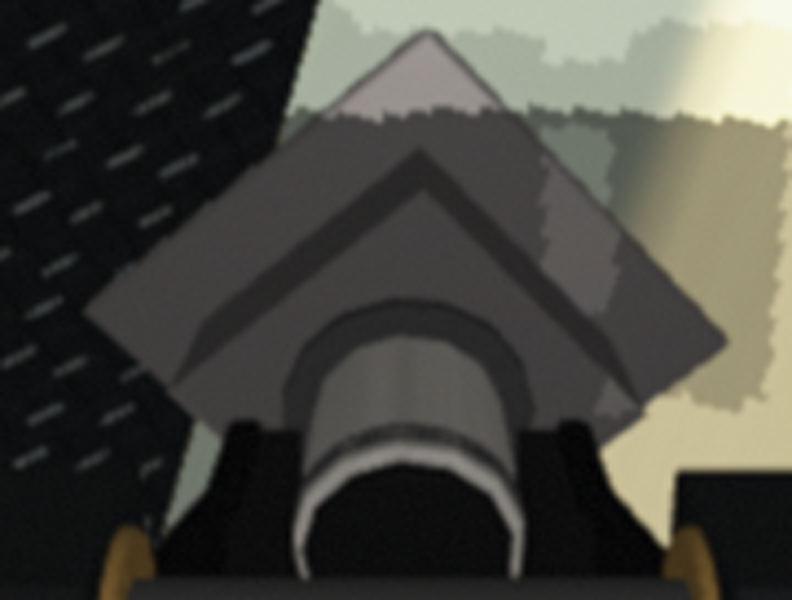

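>>> arm_command(
  plan=[
    [0,0,0,0,0.0015,0,0.0],
    [0,0,0,0,0.0015,0,0.0],
  ],
)

```text
t: 9.28
ee_pos: [0.588, 0.1717, 0.0532]
tool_rot: [-1.558, -0.223, 0.222]
ft_force: [-7.6, -1.7, 15.8]
grip_width: 0.31
```

>>> arm_command(
  plan=[
    [0,0,0,0,0.003,0,0.0],
    [0,0,0,0,0.003,0,0.0],
  ],
)

```text
t: 9.52
ee_pos: [0.5882, 0.1718, 0.0531]
tool_rot: [-1.555, -0.223, 0.221]
ft_force: [-14.6, -3.4, 30.9]
grip_width: 0.314
```

>>> arm_command(
  plan=[
    [0,0,0,0,-0.02,0,0.0],
    [0,0,0,0,-0.025,0,0.0],
    [0,0,0,0,-0.03,0,0.0],
    [0,0,0,0,-0.03,0,0.0],
    [0,0,0,0,-0.02,0,0.0],
    [0,0,0,0,0,0,0.0],
  ],
)

```text
t: 10.28
ee_pos: [0.5864, 0.1708, 0.1798]
tool_rot: [-1.556, -0.22, 0.224]
ft_force: [0.5, 0.0, -3.7]
grip_width: 0.311
```

```bash
python3 -c "
from h import *
s=manip.observe();print(s['grip_width'],s['ft_force'])
plan([.56,-.25,.20],toolR(np.radians(-23)),.0,n=11)
"
```

```text
0.3109764059041153 [ 0.4654  0.0079 -3.7119]
from [0.5864 0.1708 0.1798] d [-0.0264 -0.4208  0.0202] w [-0.0026  0.6843 -0.0031] n 11 F [ 0.4654  0.0079 -3.7119] t 10.275
[-0.0002,0.0622,-0.0003,-0.0130,-0.0019,-0.0361,0.0000],
[-0.0002,0.0622,-0.0003,-0.0107,-0.0019,-0.0368,0.0000],
[-0.0002,0.0622,-0.0003,-0.0084,-0.0019,-0.0374,0.0000],
[-0.0002,0.0622,-0.0003,-0.0061,-0.0019,-0.0378,0.0000],
[-0.0002,0.0622,-0.0003,-0.0037,-0.0019,-0.0381,0.0000],
[-0.0002,0.0622,-0.0003,-0.0013,-0.0019,-0.0383,0.0000],
[-0.0002,0.0622,-0.0003,0.0011,-0.0019,-0.0383,0.0000],
[-0.0002,0.0622,-0.0003,0.0034,-0.0019,-0.0382,0.0000],
[-0.0002,0.0622,-0.0003,0.0058,-0.0019,-0.0379,0.0000],
[-0.0002,0.0622,-0.0003,0.0082,-0.0019,-0.0375,0.0000],
[-0.0002,0.0622,-0.0003,0.0105,-0.0018,-0.0369,0.0000],
```

Gun weight shows (about −3.7 N incl. offset). Carry over.

>>> arm_command(
  plan=[
    [0,0.062,0,-0.013,-0.002,-0.036,0],
    [0,0.062,0,-0.011,-0.002,-0.037,0],
    [0,0.062,0,-0.0085,-0.002,-0.0375,0],
    [0,0.062,0,-0.006,-0.002,-0.038,0],
    [0,0.062,0,-0.0035,-0.002,-0.038,0],
    [0,0.062,0,-0.001,-0.002,-0.038,0],
    [0,0.062,0,0.001,-0.002,-0.038,0],
    [0,0.062,0,0.0035,-0.002,-0.038,0],
  ],
)

```text
t: 11.28
ee_pos: [0.5572, -0.1549, 0.1908]
tool_rot: [-1.562, 0.201, -0.187]
ft_force: [-0.7, 0.2, -3.2]
grip_width: 0.309
```

```bash
python3 -c "
from h import *
plan([.56,-.25,.20],toolR(np.radians(-23)),.0,n=4)
"
```

```text
from [ 0.5572 -0.1549  0.1908] d [ 0.0028 -0.0951  0.0092] w [ 0.0013  0.1545 -0.0092] n 4 F [-0.6681  0.1744 -3.1956] t 11.275
[0.0003,0.0386,-0.0023,0.0065,-0.0023,-0.0229,0.0000],
[0.0003,0.0386,-0.0023,0.0074,-0.0023,-0.0226,0.0000],
[0.0003,0.0386,-0.0023,0.0082,-0.0023,-0.0223,0.0000],
[0.0003,0.0386,-0.0023,0.0091,-0.0023,-0.0220,0.0000],
```

>>> arm_command(
  plan=[
    [0,0.039,-0.002,0.0065,-0.002,-0.023,0],
    [0,0.039,-0.002,0.0074,-0.002,-0.023,0],
    [0,0.039,-0.002,0.0082,-0.002,-0.022,0],
    [0,0.039,-0.002,0.009,-0.002,-0.022,0],
    [0,0,0,0,0,0,0],
    [0,0,0,0,0,0,0],
    [0,0,0,0,0,0,0],
  ],
)

```text
t: 12.15
ee_pos: [0.5563, -0.2602, 0.1982]
tool_rot: [-1.546, 0.332, -0.329]
ft_force: [-0.3, 0.8, -3.3]
grip_width: 0.311
```

```bash
python3 -c "
from h import *
d=snap('wrist','w8.png');s=manip.observe();print(s['ee_pos'],s['tool_rot'],s['t'],s['joints'])
np.savez('w8.npz',**{k:d[k] for k in('R','t','mtx')})
f=d['frame'][:,:,::-1]
for k in(.047,):print(proj(d,s['ee_pos']+Rn.from_rotvec(s['tool_rot']).as_matrix()[:,1]*k))
cv2.imwrite('pics/w8c.png',cv2.resize(f[20:270,180:460],None,fx=2.4,fy=2.4,interpolation=cv2.INTER_CUBIC))
"
```

```text
[ 0.5564 -0.26    0.1982] [-1.546   0.3321 -0.3284] 12.2 [-0.2317  0.3107  0.7491  1.5775 -0.2142  1.3405  0.122 ]
[322.4369 210.8646]
```

View pics/w8c.png

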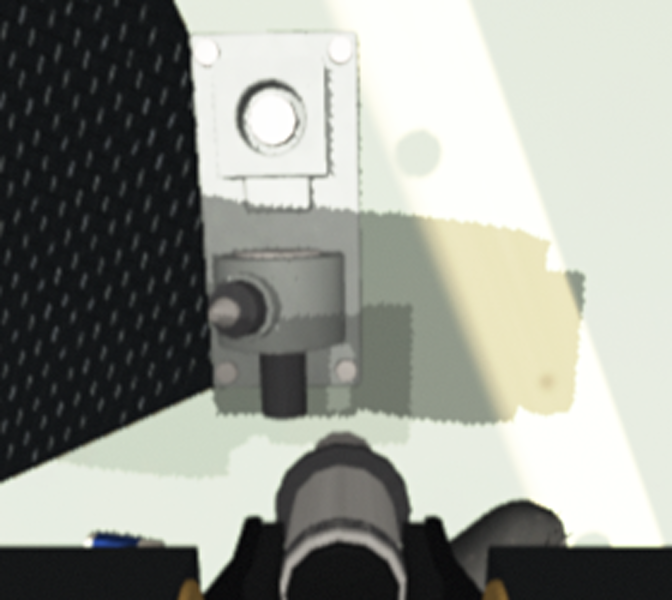

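```bash
python3 -c "
import cv2
f=cv2.imread('pics/w8.png')
cv2.imwrite('pics/w8n.png',cv2.resize(f[115:185,255:335],None,fx=8,fy=8,interpolation=cv2.INTER_CUBIC))
cv2.imwrite('pics/w8r.png',cv2.resize(f[30:100,255:335],None,fx=8,fy=8,interpolation=cv2.INTER_CUBIC))
"
```

```text
(no output)
```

View pics/w8n.png

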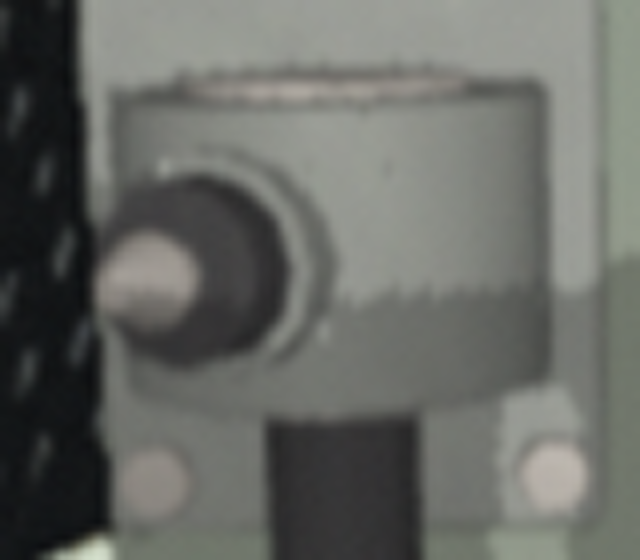

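View pics/w8r.png

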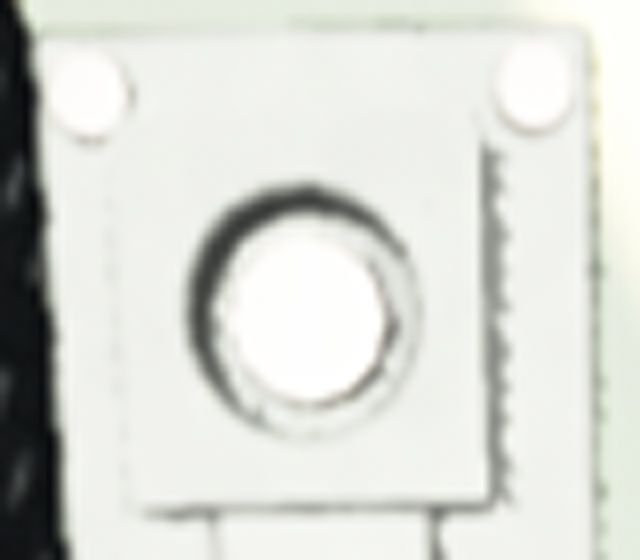

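```bash
cat > fitw8.py <<'E'
from h import *
from scipy.optimize import least_squares
d=dict(np.load('w8.npz'))
r=lambda x,y:(255+(x+.5)/8-.5,30+(y+.5)/8-.5); n=lambda x,y:(255+(x+.5)/8-.5,115+(y+.5)/8-.5)
def pts(h,sx,sy):
    a=lambda L:(-(30+h+L)*np.sin(.4),-35,34+(30+h+L)*np.cos(.4))
    return [((0,42,44),r(303,312)),((0,42,36),r(301,318)),((-38,82,10),r(38,32)),((38,82,10),r(590,25)),((38,-82,10),n(597,520)),
     ((-sx,sy,12),r(90,93)),((sx,sy,12),r(535,85)),((-sx,-sy,12),n(155,482)),((sx,-sy,12),n(553,475)),
     (a(23),n(108,285)),(a(9),n(197,272)),((23,19,44),r(490,500))]
def f(q,full=False,dd=None):
    x,y,th,h,sx,sy,dz=q
    R=Rn.from_euler('z',th).as_matrix()
    e=[]
    for p,uv in pts(h,sx,sy):
        e.append(proj(d,R@(np.array(p)/1000)+[x,y,dz/1000])-uv)
    e=np.array(e)
    return e if full else np.r_[e.ravel(),(dz-0)/1.0]
s=least_squares(f,[.557,-.18,-.4,2,30,73,0],loss='soft_l1')
if __name__=="__main__":
    print(s.x,np.degrees(s.x[2])); print(f(s.x,True))
    x,y,th,h=s.x[:4];R=Rn.from_euler('z',th).as_matrix()
    for L in(0,23):print(L,R@np.array([-(30+h+L)*np.sin(.4),-35,34+(30+h+L)*np.cos(.4)])/1000+[x,y,0])
    print('recess',R@[0,.042,.044]+[x,y,0])
E
python3 fitw8.py
```

```text
[ 0.5592 -0.1797 -0.4075  1.1939 30.1269 73.4891 -0.5291] -23.347336131425248
[[-0.2839 -0.0029]
 [ 0.6889  0.1775]
 [-0.9101 -0.5452]
 [ 0.4324 -0.8625]
 [ 0.8067  0.9476]
 [ 0.0625  0.0147]
 [ 0.1269  0.0795]
 [-0.1443 -0.0141]
 [-0.2151  0.1523]
 [ 1.612   0.099 ]
 [-1.9815  0.0129]
 [-0.4672  0.1445]]
0 [ 0.5342 -0.207   0.0627]
23 [ 0.526  -0.2035  0.0839]
recess [ 0.5759 -0.1411  0.044 ]
```

```bash
python3 -c "
from h import *
d=dict(np.load('w8.npz'));f=cv2.imread('pics/w8.png')
p=np.array([.5564,-.26,.1982]);R=Rn.from_rotvec([-1.546,.3321,-.3284]).as_matrix();print(R)
def circ(k,r):
  a=np.linspace(0,2*np.pi,60);X=p[:,None]+R[:,1:2]*k+r*(R[:,:1]*np.cos(a)+R[:,2:]*np.sin(a));return proj(d,X)
g=cv2.resize(f[180:285,270:375],None,fx=5.7,fy=5.7,interpolation=cv2.INTER_CUBIC)
o=.047
for k,r in((o,11),(o-.040,19),(o-.045,19),(o-.09,14),(o-.094,13.5)):
  q=circ(k,r/1000);q=((q-[270,180]+.5)*5.7).astype(np.int32);cv2.polylines(g,[q],True,(0,255,0),1)
cv2.imwrite('pics/w8g.png',g)
"
```

```text
[[ 0.9127 -0.0024  0.4087]
 [-0.4087 -0.      0.9127]
 [-0.0022 -1.     -0.001 ]]Traceback (most recent call last):
  File "<string>", line 10, in <module>
    q=circ(k,r/1000);q=((q-[270,180]+.5)*5.7).astype(np.int32);cv2.polylines(g,[q],True,(0,255,0),1)
  File "<string>", line 6, in circ
    a=np.linspace(0,2*np.pi,60);X=p[:,None]+R[:,1:2]*k+r*(R[:,:1]*np.cos(a)+R[:,2:]*np.sin(a));return proj(d,X)
                                                                                                      ~~~~^^^^^
  File "h.py", line 13, in proj
    c=np.array(d["R"])@np.asarray(X).T+np.array(d["t"])[:,None] if np.ndim(X)==2 else np.array(d["R"])@X+d["t"]
      ~~~~~~~~~~~~~~~~^~~~~~~~~~~~~~~~
ValueError: matmul: Input operand 1 has a mismatch in its core dimension 0, with gufunc signature (n?,k),(k,m?)->(n?,m?) (size 60 is different from 3)
```

```bash
cat > ov.py <<'E'
from h import *
def overlay(d,f,p,R,o,fn,box,k=5.7,lat=(0,0),tilt=(0,0)):
    x0,y0,x1,y1=box
    g=cv2.resize(f[y0:y1,x0:x1],None,fx=k,fy=k,interpolation=cv2.INTER_CUBIC)
    Q=R@Rn.from_rotvec([tilt[0],0,tilt[1]]).as_matrix(); c=p+R[:,1]*(o-.0675)+R[:,0]*lat[0]+R[:,2]*lat[1]
    a=np.linspace(0,2*np.pi,60)
    for kk,r in((.0675,11),(.0275,19),(.0225,19),(-.0225,14),(-.0265,13.5)):
        X=c[:,None]+Q[:,1:2]*kk+r/1000*(Q[:,:1]*np.cos(a)+Q[:,2:]*np.sin(a))
        q=((proj(d,X.T)-[x0,y0]+.5)*k).astype(np.int32);cv2.polylines(g,[q],True,(0,255,0),1)
    cv2.imwrite('pics/'+fn,g)
E
python3 -c "
from ov import *
d=dict(np.load('w8.npz'));f=cv2.imread('pics/w8.png')
p=np.array([.5564,-.26,.1982]);R=Rn.from_rotvec([-1.546,.3321,-.3284]).as_matrix()
overlay(d,f,p,R,.047,'w8g.png',(270,180,375,285))
"
```

```text
(no output)
```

View pics/w8g.png

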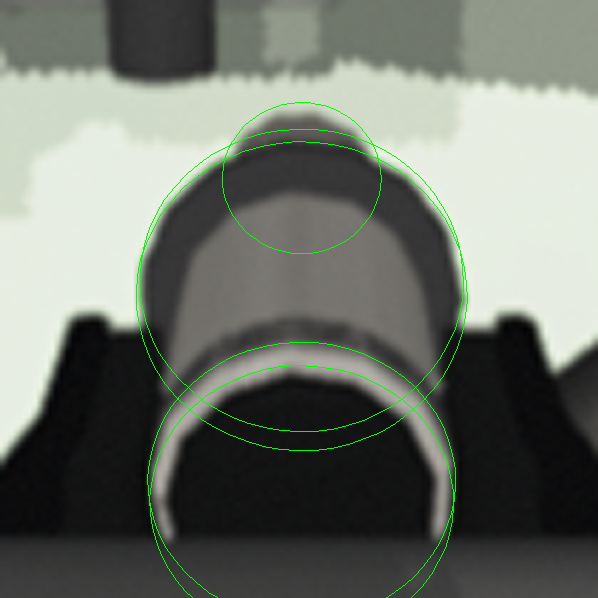

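```bash
python3 -c "
from h import *
plan([.5764,-.140,.15],toolR(np.radians(-23)),.0,n=4)
"
```

```text
from [ 0.5564 -0.26    0.1982] d [ 0.02    0.12   -0.0482] w [ 0.001  -0.0196 -0.0021] n 4 F [-0.404  -0.3166 -2.4684] t 12.2
[0.0003,-0.0049,-0.0005,-0.0077,0.0120,0.0294,0.0000],
[0.0003,-0.0049,-0.0005,-0.0075,0.0120,0.0295,0.0000],
[0.0003,-0.0049,-0.0005,-0.0074,0.0120,0.0295,0.0000],
[0.0003,-0.0049,-0.0005,-0.0073,0.0120,0.0295,0.0000],
```

>>> arm_command(
  plan=[
    [0,-0.005,0,-0.0075,0.006,0.03,0],
    [0,-0.005,0,-0.0075,0.012,0.03,0],
    [0,-0.005,0,-0.0075,0.014,0.03,0],
    [0,-0.005,0,-0.0075,0.016,0.03,0],
    [0,0,0,0,0,0,0],
    [0,0,0,0,0,0,0],
  ],
)

```text
t: 12.95
ee_pos: [0.5782, -0.1308, 0.1493]
tool_rot: [-1.548, 0.31, -0.309]
ft_force: [0.2, -0.2, -3.7]
grip_width: 0.312
```

```bash
python3 -c "
from h import *
plan([.5764,-.140,.105],toolR(np.radians(-23)),.0,n=3)
"
```

```text
from [ 0.5782 -0.1308  0.1493] d [-0.0018 -0.0092 -0.0443] w [-0.0007  0.0067 -0.0011] n 3 F [ 0.2215 -0.2268 -3.6543] t 12.95
[-0.0002,0.0022,-0.0004,0.0006,0.0148,-0.0031,0.0000],
[-0.0002,0.0022,-0.0004,0.0006,0.0148,-0.0031,0.0000],
[-0.0002,0.0022,-0.0004,0.0006,0.0148,-0.0031,0.0000],
```

>>> arm_command(
  plan=[
    [0,0.002,0,0.0006,0.015,-0.003,0],
    [0,0.002,0,0.0006,0.015,-0.003,0],
    [0,0.002,0,0.0006,0.014,-0.003,0],
    [0,0,0,0,0,0,0],
    [0,0,0,0,0,0,0],
  ],
)

```text
t: 13.58
ee_pos: [0.5754, -0.1434, 0.1021]
tool_rot: [-1.547, 0.319, -0.317]
ft_force: [0.1, 0.7, -2.6]
grip_width: 0.309
```

```bash
python3 -c "
from h import *
d=snap('wrist','w9.png')
f=d['frame'][:,:,::-1]
cv2.imwrite('pics/w9c.png',cv2.resize(f[100:280,220:420],None,fx=4,fy=3.3,interpolation=cv2.INTER_CUBIC))
s=snap('side','s9.png');f=s['frame'][:,:,::-1]
cv2.imwrite('pics/s9c.png',cv2.resize(f[110:210,240:340],None,fx=6,fy=6,interpolation=cv2.INTER_CUBIC))
plan([.5764,-.140,.09],toolR(np.radians(-23)),.0,n=3)
"
```

```text
from [ 0.5755 -0.1432  0.1023] d [ 0.0009  0.0032 -0.0123] w [ 0.0001 -0.0034 -0.001 ] n 3 F [-0.7173 -0.5965 -1.6965] t 13.675
[0.0000,-0.0011,-0.0003,-0.0001,0.0041,0.0011,0.0000],
[0.0000,-0.0011,-0.0003,-0.0001,0.0041,0.0011,0.0000],
[0.0000,-0.0011,-0.0003,-0.0001,0.0041,0.0011,0.0000],
```

View pics/w9c.png

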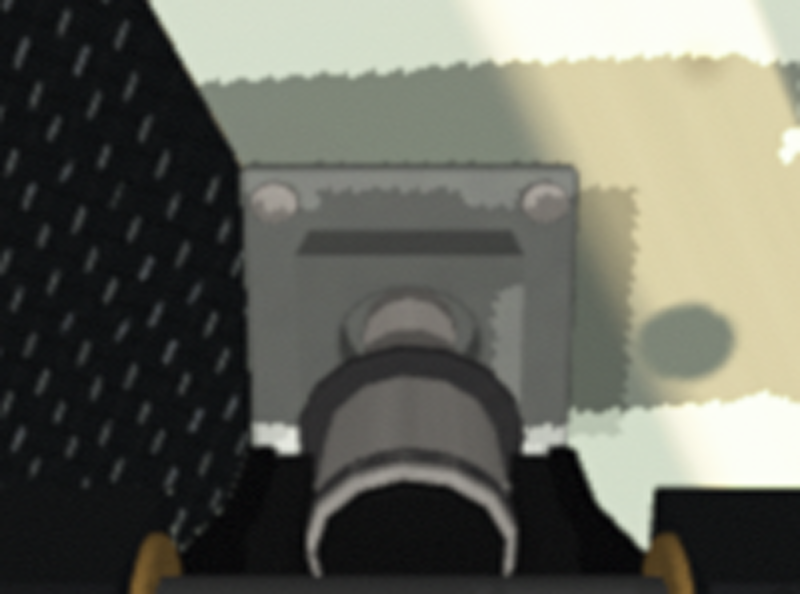

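View pics/s9c.png

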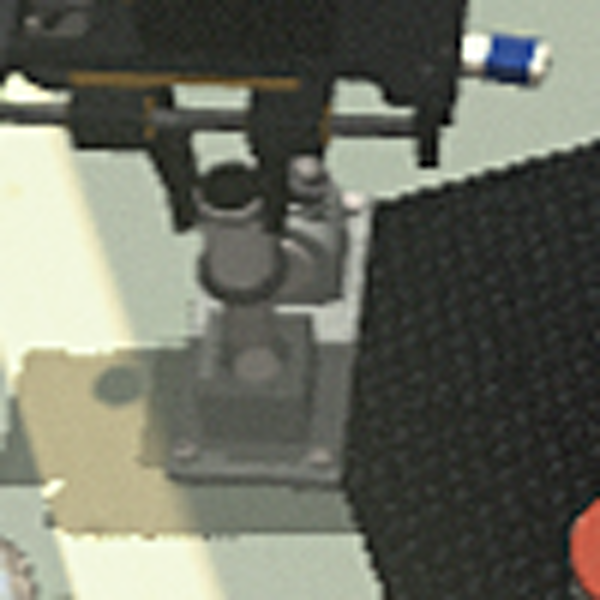

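>>> arm_command(
  plan=[
    [0,-0.003,0,0,0.004,0.0033,0],
    [0,0,0,0,0.004,0,0],
    [0,0,0,0,0.003,0,0],
    [0,0,0,0,0,0,0],
  ],
)

```text
t: 14.18
ee_pos: [0.5776, -0.1393, 0.0912]
tool_rot: [-1.547, 0.314, -0.314]
ft_force: [0.1, -0.7, -3.0]
grip_width: 0.313
```

>>> arm_command(
  plan=[
    [0,0,0,-0.001,0.003,-0.001,0],
    [0,0,0,0,0.003,0,0],
    [0,0,0,0,0.002,0,0],
  ],
)

```text
t: 14.55
ee_pos: [0.5763, -0.1401, 0.083]
tool_rot: [-1.547, 0.314, -0.315]
ft_force: [-0.4, 0.6, 1.1]
grip_width: 0.308
```

>>> arm_command(
  plan=[
    [0,0,0,0,0.003,0,0],
    [0,0,0,0,0.003,0,0],
    [0,0,0,0,0.002,0,0],
  ],
)

```text
t: 14.92
ee_pos: [0.5779, -0.1401, 0.0779]
tool_rot: [-1.545, 0.311, -0.317]
ft_force: [-6.0, 1.8, 20.7]
grip_width: 0.313
```

>>> arm_command(
  plan=[
    [0,0,0,0,0.002,0,0],
    [0,0,0,0,0.002,0,0],
  ],
)

```text
t: 15.18
ee_pos: [0.5789, -0.14, 0.0779]
tool_rot: [-1.543, 0.31, -0.319]
ft_force: [-9.6, 3.3, 20.4]
grip_width: 0.312
```

>>> arm_command(
  plan=[
    [0,0,0,0,-0.01,0,0],
    [0,0,0,0,-0.02,0,0],
    [0,0,0,0,-0.03,0,0],
    [0,0,0,0,-0.03,0,0],
    [0,0,0,0,-0.015,0,0],
    [0,0,0,0,0,0,0],
  ],
)

```text
t: 15.92
ee_pos: [0.5779, -0.1407, 0.1851]
tool_rot: [-1.543, 0.311, -0.319]
ft_force: [-0.3, -0.2, -3.3]
grip_width: 0.312
```

```bash
cat > tgt.py <<'E'
from h import *
th=-.4075; az=th
A=np.array([-np.cos(th)*np.sin(.4),-np.sin(th)*np.sin(.4),np.cos(.4)])  # outward axis
base=np.array([.5342,-.207,.0627])
RT=toolR(az,.4)
OFF=np.array([0,.0465,-.0012])   # mouth in tool
def tcp(L,dx=0,dz=0): return base+A*L-RT@OFF+RT@np.array([dx,0,dz])
E
python3 -c "
from tgt import *
print(-RT[:,1],A, tcp(60),tcp(.06))
plan(tcp(.06),RT,0)
"
```

```text
[-0.3575  0.1543  0.9211] [-0.3575  0.1543  0.9211] [-20.9338   9.0612  55.3692] [ 0.4966 -0.1895  0.1608]
from [ 0.5779 -0.1407  0.1851] d [-0.0813 -0.0488 -0.0243] w [-0.0066  0.005  -0.3959] n 3 F [-0.2528 -0.1513 -3.3057] t 15.925
[-0.0022,0.0017,-0.1320,-0.0186,0.0079,-0.0256,0.0000],
[-0.0022,0.0017,-0.1320,-0.0195,0.0054,-0.0256,0.0000],
[-0.0022,0.0017,-0.1320,-0.0200,0.0029,-0.0256,0.0000],
```

```bash
python3 -c "
from tgt import *
plan(tcp(.065,0,-.035),RT,0,n=4)
"
```

```text
from [ 0.5779 -0.1407  0.1851] d [-0.097  -0.0801 -0.0197] w [-0.0066  0.005  -0.3959] n 4 F [-0.2528 -0.1513 -3.3057] t 15.925
[-0.0017,0.0013,-0.0990,-0.0145,0.0047,-0.0279,0.0000],
[-0.0017,0.0013,-0.0990,-0.0149,0.0033,-0.0279,0.0000],
[-0.0017,0.0013,-0.0990,-0.0151,0.0019,-0.0280,0.0000],
[-0.0017,0.0013,-0.0990,-0.0152,0.0004,-0.0280,0.0000],
```

>>> arm_command(
  plan=[
    [-0.0017,0.001,-0.099,-0.0145,0.0047,-0.028,0],
    [-0.0017,0.001,-0.099,-0.015,0.0033,-0.028,0],
    [-0.0017,0.001,-0.099,-0.015,0.002,-0.028,0],
    [-0.0017,0.001,-0.099,-0.015,0.0004,-0.028,0],
    [0,0,0,0,0,0,0],
    [0,0,0,0,0,0,0],
    [0,0,0,0,0,0,0],
  ],
)

```text
t: 16.8
ee_pos: [0.4754, -0.2203, 0.1544]
tool_rot: [-1.612, 0.002, -0.625]
ft_force: [0.4, 0.7, -1.7]
grip_width: 0.308
```

```bash
cat > look.py <<'E'
import sys
from tgt import *
from ov import overlay
nm=sys.argv[1]
d=snap('wrist',nm+'.png');s=manip.observe();p=np.array(s['ee_pos']);R=Rn.from_rotvec(s['tool_rot']).as_matrix()
np.savez(nm+'.npz',R=d['R'],t=d['t'],mtx=d['mtx'],p=p,Rt=R)
print(p,'axis',-R[:,1],'angle',np.arccos(-R[:,1]@A),'F',s['ft_force'],'t',s['t'])
for L in(0,.009,.023):
    print(L,proj(d,base+A*L))
print('mouth in nipple tool frame (x,L,z)',RT.T@(p+R@OFF-base)*[1,-1,1])
E
python3 look.py w10
```

```text
[ 0.4757 -0.2203  0.1546] axis [-0.3558  0.158   0.9211] angle 0.004040588450452652 F [-0.7545  0.7582 -2.9884] t 16.85
0 [332.8086 155.6826]
0.009 [333.1146 157.1387]
0.023 [333.629  159.5868]
mouth in nipple tool frame (x,L,z) [-0.0089  0.057  -0.0368]
```

View pics/w10.png

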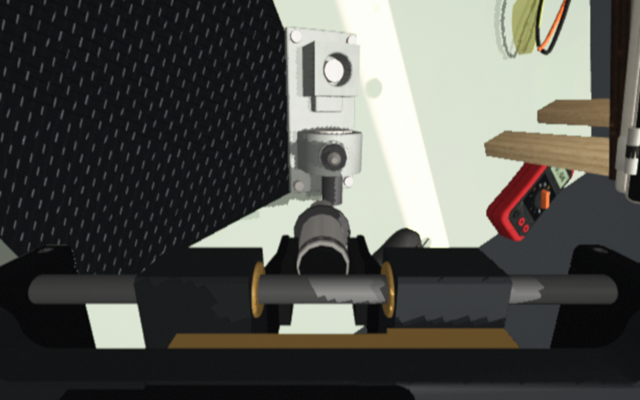

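Excellent: the nipple is at about (334,158), as predicted. Zoom with overlays.

```bash
python3 -c "
from tgt import *
from ov import overlay
d=dict(np.load('w10.npz'));f=cv2.imread('pics/w10.png')
a=np.linspace(0,2*np.pi,60)
g=cv2.resize(f[130:190,295:375],None,fx=9,fy=9,interpolation=cv2.INTER_CUBIC)
for L,r in((.009,12),(.023,2.5),(.0145,6)):
  X=(base+A*L)[:,None]+r/1000*(RT[:,:1]*np.cos(a)+RT[:,2:]*np.sin(a))
  cv2.polylines(g,[((proj(d,X.T)-[295,130]+.5)*9).astype(np.int32)],True,(0,255,0),1)
cv2.imwrite('pics/w10n.png',g)
overlay(d,f,d['p'],d['Rt'],.0465,'w10g.png',(270,180,375,285),lat=(0,-.0012))
"
```

```text
(no output)
```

View pics/w10n.png

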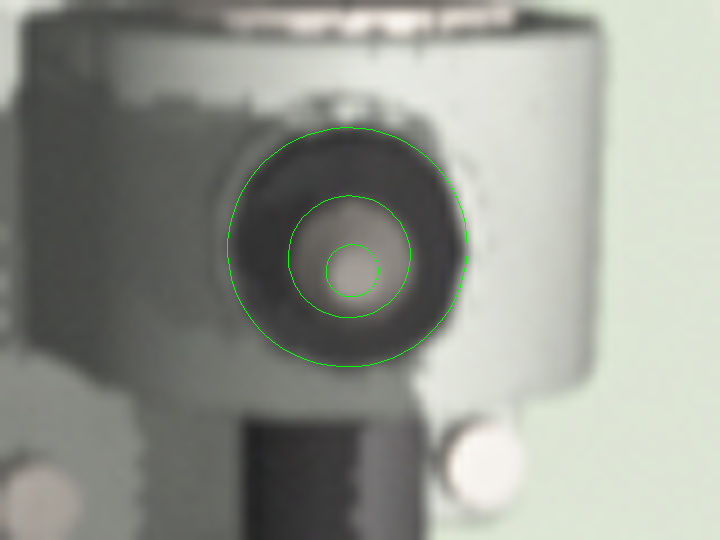

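View pics/w10g.png

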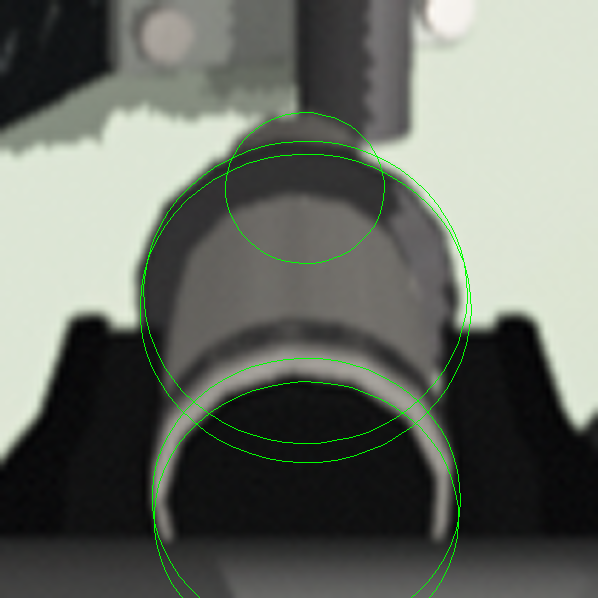

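```bash
sed -i 's/OFF=np.array(.*/OFF=np.array([-.0006,.0465,-.0012])/' tgt.py; python3 -c "
from tgt import *
plan(tcp(.045,.0003,0),RT,0,n=3)
"
```

```text
from [ 0.4757 -0.2203  0.1546] d [ 0.0271  0.0282 -0.0072] w [ 0.004   0.008  -0.0001] n 3 F [-0.7545  0.7582 -2.9884] t 16.85
[0.0013,0.0027,-0.0000,0.0034,0.0039,0.0122,0.0000],
[0.0013,0.0027,-0.0000,0.0033,0.0040,0.0122,0.0000],
[0.0013,0.0027,-0.0000,0.0033,0.0040,0.0122,0.0000],
```

>>> arm_command(
  plan=[
    [0.001,0.0027,0,0.0034,0.0025,0.012,0],
    [0.001,0.0027,0,0.0034,0.004,0.012,0],
    [0.001,0.0027,0,0.0034,0.004,0.012,0],
    [0,0,0,0,0,0,0],
    [0,0,0,0,0,0,0],
    [0,0,0,0,0,0,0],
  ],
)

```text
t: 17.6
ee_pos: [0.5058, -0.1896, 0.1479]
tool_rot: [-1.61, 0.006, -0.628]
ft_force: [-0.2, -0.1, -2.4]
grip_width: 0.308
```

```bash
python3 look.py w11; python3 -c "
from tgt import *
plan(tcp(.035,.0003,0),RT,0,n=2)
f=cv2.imread('pics/w11.png')
cv2.imwrite('pics/w11c.png',cv2.resize(f[130:280,230:410],None,fx=4.4,fy=4,interpolation=cv2.INTER_CUBIC))
"
```

```text
[ 0.5058 -0.1896  0.148 ] axis [-0.3553  0.1565  0.9215] angle 0.0031436307903685927 F [-0.1569 -0.6176 -2.4707] t 17.65
0 [319.7198 200.8669]
0.009 [319.6226 203.6767]
0.023 [319.4593 208.4009]
mouth in nipple tool frame (x,L,z) [0.0022 0.0449 0.0033]
from [ 0.5058 -0.1896  0.148 ] d [ 0.0005 -0.004  -0.0098] w [ 0.0029  0.0025 -0.0013] n 2 F [-0.1569 -0.6176 -2.4707] t 17.65
[0.0014,0.0013,-0.0006,-0.0010,0.0049,-0.0017,0.0000],
[0.0014,0.0013,-0.0006,-0.0010,0.0049,-0.0017,0.0000],
```

View pics/w11c.png

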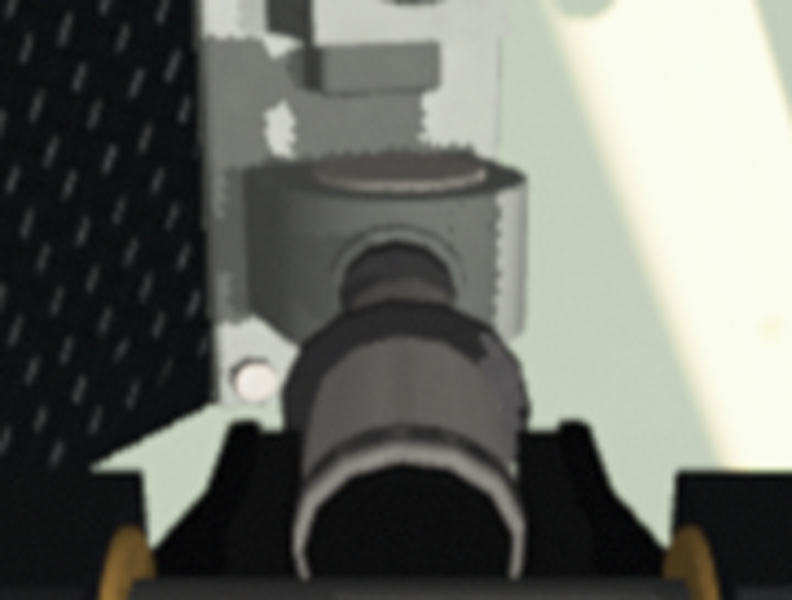

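>>> arm_command(
  plan=[
    [0.0014,0.0013,-0.0006,-0.001,0.005,-0.0017,0],
    [0.0014,0.0013,-0.0006,-0.001,0.005,-0.0017,0],
    [0,0,0,0,0,0,0],
    [0,0,0,0,0,0,0],
  ],
)

```text
t: 18.15
ee_pos: [0.5058, -0.1946, 0.1372]
tool_rot: [-1.606, 0.007, -0.632]
ft_force: [0.4, 0.1, -2.8]
grip_width: 0.313
```

```bash
python3 look.py w12; python3 -c "
from tgt import *
plan(tcp(.027,.0003,0),RT,0,n=2)
f=cv2.imread('pics/w12.png')
cv2.imwrite('pics/w12c.png',cv2.resize(f[130:280,230:410],None,fx=4.4,fy=4,interpolation=cv2.INTER_CUBIC))
"
```

```text
[ 0.5058 -0.1946  0.1372] axis [-0.3576  0.1542  0.9211] angle 0.0001509212242675003 F [-0.0398  0.0637 -3.1316] t 18.2
0 [322.0688 199.5771]
0.009 [322.0561 202.432 ]
0.023 [322.0347 207.248 ]
mouth in nipple tool frame (x,L,z) [-0.0002  0.0342 -0.001 ]
from [ 0.5058 -0.1946  0.1372] d [ 0.0034 -0.0003 -0.0065] w [-0.0002 -0.0017  0.    ] n 2 F [-0.0398  0.0637 -3.1316] t 18.2
[-0.0001,-0.0009,0.0000,0.0002,0.0036,0.0005,0.0000],
[-0.0001,-0.0009,0.0000,0.0002,0.0036,0.0005,0.0000],
```

View pics/w12c.png

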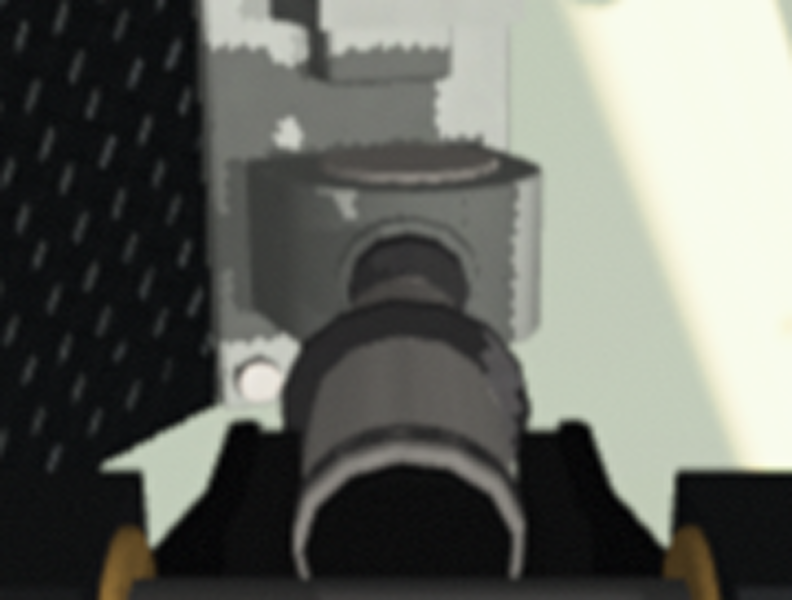

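>>> arm_command(
  plan=[
    [0,-0.001,0,0.0005,0.0036,0.0005,0],
    [0,-0.001,0,0.0002,0.0036,0.0003,0],
    [0,0,0,0,0,0,0],
    [0,0,0,0,0,0,0],
  ],
)

```text
t: 18.7
ee_pos: [0.5097, -0.1951, 0.1305]
tool_rot: [-1.606, 0.005, -0.63]
ft_force: [0.6, -0.1, -2.9]
grip_width: 0.31
```

```bash
python3 look.py w13; python3 -c "
from tgt import *
plan(tcp(.015,.0005,0),RT,0,n=4)
"
```

```text
[ 0.5097 -0.1951  0.1305] axis [-0.3578  0.1542  0.921 ] angle 0.0002813177811427928 F [-1.0563 -0.4095 -2.7422] t 18.75
0 [321.0603 203.1878]
0.009 [321.0161 206.234 ]
0.023 [320.9413 211.3839]
mouth in nipple tool frame (x,L,z) [0.0007 0.0266 0.    ]
from [ 0.5097 -0.1951  0.1305] d [ 0.0039 -0.0017 -0.0107] w [-0.0002  0.0007  0.0002] n 4 F [-1.0563 -0.4095 -2.7422] t 18.75
[-0.0001,0.0002,0.0000,-0.0001,0.0029,-0.0000,0.0000],
[-0.0001,0.0002,0.0000,-0.0001,0.0029,-0.0000,0.0000],
[-0.0001,0.0002,0.0000,-0.0001,0.0029,-0.0000,0.0000],
[-0.0001,0.0002,0.0000,-0.0001,0.0029,-0.0000,0.0000],
```

Aligned within about 0.3 mm. Descend along the axis.

>>> arm_command(
  plan=[
    [0,0,0,0,0.003,0,0],
    [0,0,0,0,0.003,0,0],
    [0,0,0,0,0.003,0,0],
    [0,0,0,0,0,0,0],
  ],
)

```text
t: 19.25
ee_pos: [0.5131, -0.1965, 0.1216]
tool_rot: [-1.606, 0.005, -0.63]
ft_force: [0.2, -1.1, -2.1]
grip_width: 0.311
```

```bash
python3 -c "
from tgt import *
plan(tcp(.009,.0005,0),RT,0,n=3)
s=manip.observe();print(RT.T@(s['ee_pos']+Rn.from_rotvec(s['tool_rot']).as_matrix()@OFF-base)*[1,-1,1], RT.T@s['ft_force'])
"
```

```text
from [ 0.5131 -0.1965  0.1216] d [ 0.0026 -0.0012 -0.0074] w [-0.0003  0.0009  0.0002] n 3 F [ 0.2261 -1.063  -2.0601] t 19.25
[-0.0001,0.0003,0.0001,-0.0001,0.0026,-0.0000,0.0000],
[-0.0001,0.0003,0.0001,-0.0001,0.0026,-0.0000,0.0000],
[-0.0001,0.0003,0.0001,-0.0001,0.0026,-0.0000,0.0000],
[0.0007 0.0169 0.0001] [-0.223   2.1424 -0.8863]
```

>>> arm_command(
  plan=[
    [0,0,0,0,0.003,0,0],
    [0,0,0,0,0.003,0,0],
    [0,0,0,0,0.002,0,0],
  ],
)

```text
t: 19.62
ee_pos: [0.5163, -0.1979, 0.1142]
tool_rot: [-1.606, 0.005, -0.631]
ft_force: [-3.0, 0.4, 1.4]
grip_width: 0.305
```

```bash
cat > st.py <<'E'
from tgt import *
s=manip.observe();R=Rn.from_rotvec(s['tool_rot']).as_matrix()
print('mouth x,L,z',RT.T@(s['ee_pos']+R@OFF-base)*[1,-1,1],'Ftool',RT.T@s['ft_force'],'rot',(Rn.from_matrix(R).inv()*Rn.from_matrix(RT)).as_rotvec(),s['grip_width'],s['t'])
E
python3 st.py
```

```text
mouth x,L,z [0.0011 0.0088 0.0001] Ftool [-2.1365 -2.3875 -0.8193] rot [-0.0005  0.0006  0.0006] 0.3045595644944332 19.625
```

>>> arm_command(
  plan=[
    [0,0,0,-0.0003,0.003,0,0],
    [0,0,0,0,0.003,0,0],
    [0,0,0,0,0.003,0,0],
  ],
)

```text
t: 20.0
ee_pos: [0.5228, -0.1993, 0.1098]
tool_rot: [-1.603, 0.0, -0.636]
ft_force: [-25.6, 9.5, 43.2]
grip_width: 0.314
```

```bash
python3 st.py
```

```text
mouth x,L,z [0.0056 0.0021 0.0015] Ftool [ -8.2411 -50.4346  -1.3931] rot [-0.0035 -0.0003  0.0063] 0.3139258335567395 20.0
```

```bash
python3 look.py w14; python3 -c "
from tgt import *
from ov import overlay
d=dict(np.load('w14.npz'));f=cv2.imread('pics/w14.png')
overlay(d,f,d['p'],d['Rt'],.0465,'w14g.png',(262,150,382,270),k=5,lat=(-.0006,-.0012))
s=snap('side','s14.png');f=s['frame'][:,:,::-1]
cv2.imwrite('pics/s14c.png',cv2.resize(f[90:190,230:330],None,fx=6,fy=6,interpolation=cv2.INTER_CUBIC))
"; python3 st.py
```

```text
[ 0.5231 -0.1993  0.1099] axis [-0.3648  0.1534  0.9184] angle 0.007795217436189158 F [-16.0879   7.403   32.4452] t 20.05
0 [314.8401 213.6903]
0.009 [314.6431 217.3568]
0.023 [314.3075 223.6053]
mouth in nipple tool frame (x,L,z) [0.0059 0.0021 0.0016]
mouth x,L,z [0.0059 0.0021 0.0016] Ftool [ -3.6639 -35.2246  -1.0036] rot [-0.0036 -0.0001  0.0068] 0.3140977811476044 20.1
```

View pics/w14g.png

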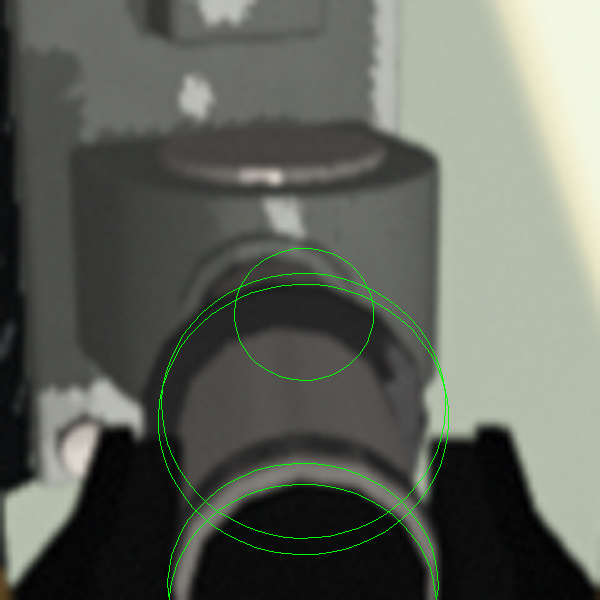

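View pics/s14c.png

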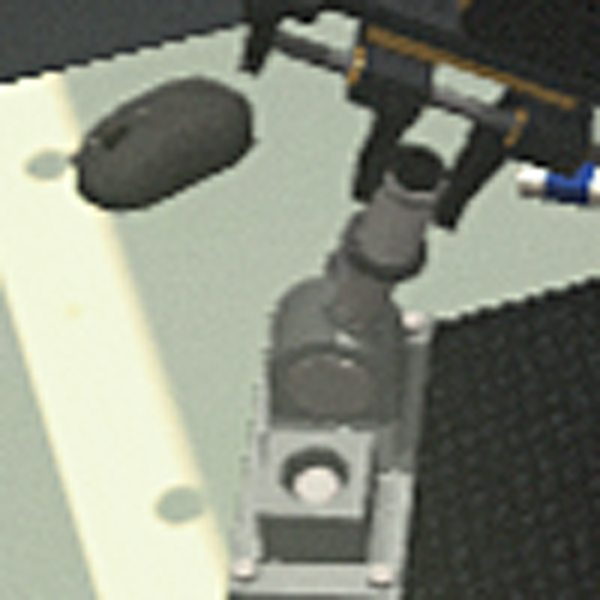

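>>> arm_command(
  plan=[
    [0,0,0.003,-0.003,0.0015,-0.001,0],
    [0,0,0.003,-0.003,0.0015,-0.001,0],
  ],
)

```text
t: 20.35
ee_pos: [0.5228, -0.1996, 0.11]
tool_rot: [-1.599, -0.003, -0.638]
ft_force: [-12.8, 4.9, 23.3]
grip_width: 0.313
```

```bash
python3 st.py
```

```text
mouth x,L,z [0.0059 0.0023 0.0014] Ftool [ -3.5386 -26.8279  -0.6268] rot [-0.0077 -0.0009  0.0089] 0.3129520483643164 20.35
```

>>> arm_command(
  plan=[
    [-0.008,0,0.01,-0.006,0.001,-0.001,0],
    [-0.008,0,0.01,-0.006,0.001,-0.001,0],
  ],
)

```text
t: 20.6
ee_pos: [0.5194, -0.1986, 0.1093]
tool_rot: [-1.61, 0.006, -0.635]
ft_force: [3.6, -1.0, 8.7]
grip_width: 0.313
```

```bash
python3 st.py
```

```text
mouth x,L,z [0.002  0.0031 0.0005] Ftool [ 6.7907 -6.6278  0.4647] rot [ 0.0042 -0.0016  0.0027] 0.31315086258753655 20.6
```

>>> arm_command(
  plan=[
    [0.003,0,0.002,-0.002,0.0015,0,0],
    [0,0,0,-0.001,0.0015,0,0],
  ],
)

```text
t: 20.85
ee_pos: [0.5221, -0.1984, 0.1097]
tool_rot: [-1.605, 0.0, -0.639]
ft_force: [-18.7, 7.3, 28.7]
grip_width: 0.31
```

```bash
python3 st.py; python3 look.py w15; python3 -c "
from tgt import *
from ov import overlay
d=dict(np.load('w15.npz'));f=cv2.imread('pics/w15.png')
overlay(d,f,d['p'],d['Rt'],.0465,'w15g.png',(262,150,382,270),k=5,lat=(-.0006,-.0012))
"
```

```text
mouth x,L,z [0.0046 0.0024 0.002 ] Ftool [ -7.2982 -34.2175  -0.713 ] rot [-0.0018 -0.002   0.0085] 0.3098478050132765 20.85
[ 0.522  -0.1983  0.1096] axis [-0.3652  0.1557  0.9178] angle 0.008447634679665724 F [-16.5457   6.3419  26.2354] t 20.9
0 [316.0195 214.2089]
0.009 [315.8901 217.907 ]
0.023 [315.6697 224.2081]
mouth in nipple tool frame (x,L,z) [0.0045 0.0024 0.0021]
```

View pics/w15g.png

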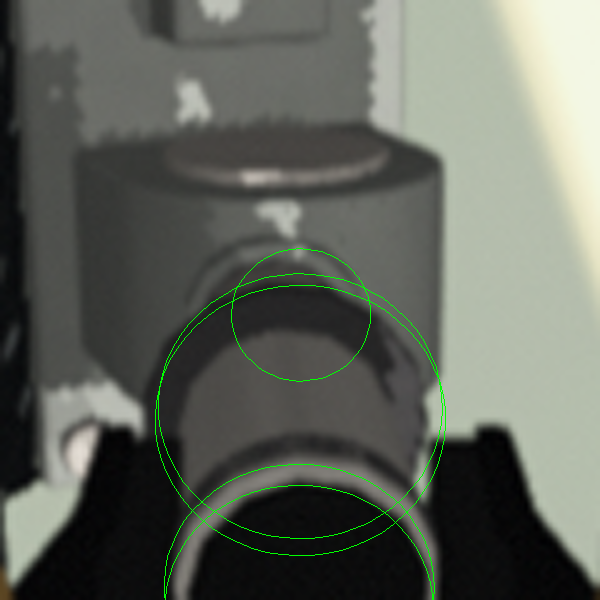

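>>> arm_command(
  plan=[
    [-0.002,0,0.008,-0.005,0.0025,-0.002,0],
    [-0.002,0,0.008,-0.005,0.0025,-0.001,0],
  ],
)

```text
t: 21.15
ee_pos: [0.5209, -0.1985, 0.1089]
tool_rot: [-1.602, 0.004, -0.637]
ft_force: [-19.7, 7.7, 39.9]
grip_width: 0.313
```

```bash
python3 st.py
```

```text
mouth x,L,z [0.0032 0.0021 0.0015] Ftool [ -3.9616 -44.9412  -0.786 ] rot [-0.0036 -0.0033  0.0044] 0.31252872368335216 21.15
```

>>> arm_command(
  plan=[
    [-0.003,0,0.006,-0.005,0.001,-0.001,0],
    [-0.003,0,0.006,-0.004,0.001,-0.001,0],
  ],
)

```text
t: 21.4
ee_pos: [0.5192, -0.1983, 0.1092]
tool_rot: [-1.604, 0.005, -0.638]
ft_force: [1.0, -1.4, 7.0]
grip_width: 0.31
```

```bash
python3 st.py
```

```text
mouth x,L,z [0.0019 0.003  0.0009] Ftool [ 4.0568 -5.9339 -0.8838] rot [-0.0017 -0.0041  0.0045] 0.3104348821132216 21.4
```

>>> arm_command(
  plan=[
    [-0.002,0,0.006,-0.004,0.002,-0.001,0],
    [-0.002,0,0.005,-0.004,0.002,-0.001,0],
  ],
)

```text
t: 21.65
ee_pos: [0.52, -0.1988, 0.1088]
tool_rot: [-1.603, 0.003, -0.64]
ft_force: [-11.8, 4.6, 28.9]
grip_width: 0.313
```

```bash
python3 st.py
```

```text
mouth x,L,z [0.0027 0.0023 0.0008] Ftool [ -0.4079 -31.5002  -0.41  ] rot [-0.0023 -0.0046  0.007 ] 0.31289060361559773 21.65
```

```bash
python3 look.py w16; python3 st.py; python3 -c "
from tgt import *
d=dict(np.load('w16.npz'));f=cv2.imread('pics/w16.png')
s=snap('side','s16.png');S=s['frame'][:,:,::-1]; t=snap('top','t16.png')
a=np.linspace(0,2*np.pi,60)
def ov(d,f,box,k,fn,Ls):
  x0,y0,x1,y1=box;g=cv2.resize(f[y0:y1,x0:x1],None,fx=k,fy=k,interpolation=cv2.INTER_CUBIC)
  for L,col in Ls:
    for h,r in((.04,19),(.045,19),(.09,14),(.094,13)):
      X=(base+A*(L+h))[:,None]+r/1000*(RT[:,:1]*np.cos(a)+RT[:,2:]*np.sin(a))
      cv2.polylines(g,[((proj(d,X.T)-[x0,y0]+.5)*k).astype(np.int32)],True,col,1)
  cv2.imwrite('pics/'+fn,g)
ov(d,f,(262,150,382,270),5,'w16g.png',[(.0005,(0,255,0)),(.0045,(0,0,255))])
ov(s,S,(250,90,320,160),8.5,'s16g.png',[(.0005,(0,255,0)),(.0045,(0,0,255))])
"; python3 st.py
```

```text
[ 0.52   -0.1987  0.1088] axis [-0.3642  0.1547  0.9184] angle 0.007251742519707436 F [-10.6863   3.3379  25.8972] t 21.7
0 [318.4882 212.8824]
0.009 [318.4285 216.5339]
0.023 [318.3268 222.7567]
mouth in nipple tool frame (x,L,z) [0.0026 0.0023 0.0009]
mouth x,L,z [0.0026 0.0023 0.0009] Ftool [ -0.1704 -28.1887  -1.1705] rot [-0.0023 -0.0046  0.0069] 0.3109661289348476 21.7
mouth x,L,z [0.0026 0.0024 0.0009] Ftool [  0.3394 -25.8372  -0.8204] rot [-0.0024 -0.0046  0.0069] 0.3098332567264931 21.8
```

View pics/w16g.png

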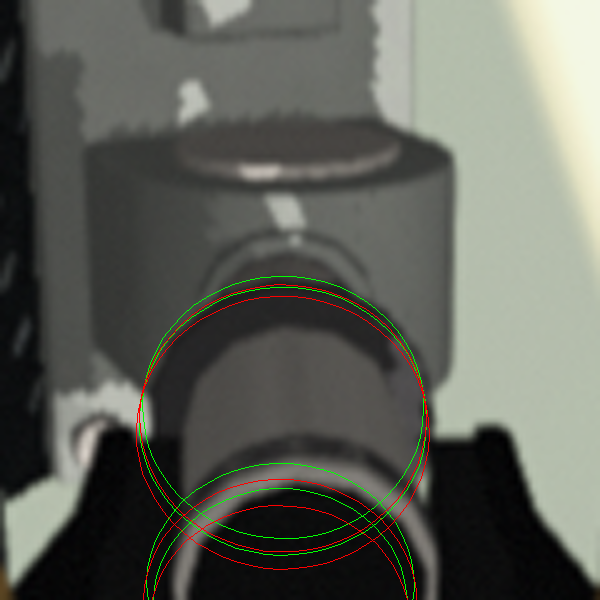

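View pics/s16g.png

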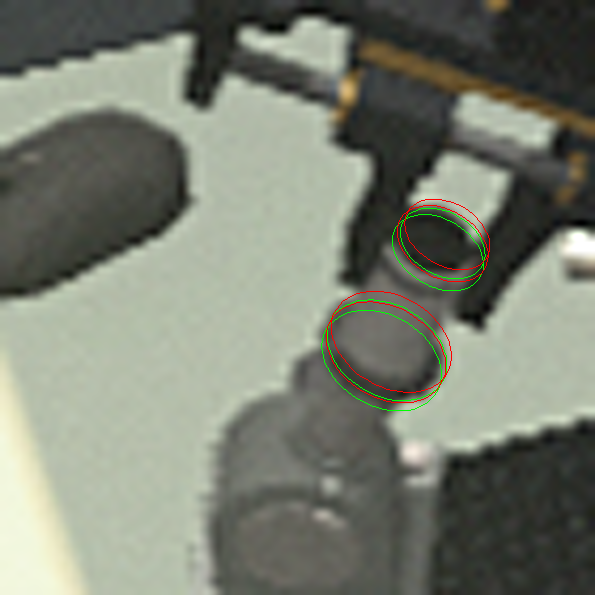

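```bash
for i in 1 2 3; do python3 -c "
from h import *
for i in range(4): manip.grab_frame('top')
"; python3 st.py; done
```

```text
mouth x,L,z [0.0026 0.0024 0.0009] Ftool [ -0.5458 -26.384   -0.2295] rot [-0.0024 -0.0045  0.0069] 0.31229373763636936 22.0
mouth x,L,z [0.0026 0.0024 0.0009] Ftool [ -0.7184 -26.385   -1.2158] rot [-0.0024 -0.0045  0.0069] 0.3066192449865461 22.2
mouth x,L,z [0.0026 0.0024 0.0009] Ftool [  0.0775 -26.8088  -0.5241] rot [-0.0024 -0.0046  0.0069] 0.3126306979996122 22.4
```

```bash
python3 -c "
from h import *
print(manip.sign_off())"; python3 st.py
```

```text
the job is handed in; nothing more can be done
None
the job is handed in; nothing more can be done
```

I lifted the gun from its holder and pressed the relief button to its stop. I then set the nose on the tilted nipple and handed the job in at about 22.4 s, still pushing and gripping. No verdict was reported.

- **Relief button:** it gave about 5 mm of travel and then stopped at about 24 N. I held it about 0.25 s, then lifted the nose clear.
- **Nipple, last reading:** the axial push was steady at about 26 N over the last 0.6 s, with side force about 0–1 N. The tool's axis was within 0.01 rad of the nipple. Overlays in the wrist and side pictures match the gun sitting at the sleeve's stop.

Some checks disagreed or stayed less certain:

- **Depth:** the arm's own pose put the mouth 2.4 mm above the nipple's foot, while the pictures suggest about 0.5 mm or less. Both are under the 3.5 mm limit. Extra force did not push it deeper.
- **Tilt:** the first push was too hard (about 50 N) and leaned the gun in the fingers, by an estimated 0.06 rad. After correcting, I estimate 0.03–0.04 rad, against a limit of 0.10.
- **Grip:** probing for the collar with the fingers partly open never made contact. Once gripped, the gun held 31 N pushed down in the holder without slipping.
- **Not measured:** I read the sleeve and the button from force and pictures only. I did not measure the bystanders again afterwards, but the arm's path kept clear of them.

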